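# Load and tension a bench cheese press

### The job

Flip the press's red cam lever fully open, stand every filled mould upright in a row on the pulled-out tray and slide the tray fully home under the plate. Then, with the lever still open, set the blue load collar to 4 and turn the brass nut clockwise until the plate just touches the moulds. Then flip the lever fully closed so that the gauge reads in its green band, and let go; leave the other things on the table as they are.

Things in the scene. Friction and masses are not known exactly. Their poses are not given: they have to be found in the camera images.
- press_frame (a point): The bench cheese press: white T-shaped base (rear part press x -55 to 65, 460 wide; tray bed in front to x = -210, 300 wide), two columns 380 mm apart, green beam. This point is on the table under the nut's axis. Axes: x away from the operator (the robot's side), y left along the beam, z up; the press is turned by up to 0.1 rad. 'Press x, y, z' elsewhere are along these axes from here.
- press_lever (a joint): Angle of the cam lever at the press's right-hand end. 0 = closed: level, pointing at the operator; it lifts towards the press as it grows; 1.35 = fully open, nearly upright (stop). Opening lifts the plate 8 mm, evenly over the travel. Closing it takes about 3 N at the ball, up to 6 N under full load; the cam grips by friction, so the lever stays where it is left.
- lever_ball (a point): Centre of the red ball, 30 mm across, at the end of the lever, 140 mm from its pivot; the lever's rod is 13 mm thick.
- lever_pivot (a point): The lever's pivot, at press (38, -232, 172) mm, on a shaft behind the beam; the lever turns about the press y axis. With the lever at angle a, the ball is at press x = 38 - 140 cos a mm, y = -232 mm, z = 172 + 140 sin a mm.
- press_nut (a joint): Angle of the brass adjusting nut in the middle of the beam, growing clockwise seen from above (-0.3 to 7). Each rad lowers the plate 2.5 mm. It takes about 0.25 N m and stays where left. With the lever open and the tray home the plate just touches the moulds at about 4.0 rad; at the start it is 4 to 9 mm above that.
- nut_grip (a point): On the nut's axis at half its height: a knurled brass cylinder 50 mm across and 36 mm high, axis vertical, on top of the green beam (40 mm deep, its top 28 mm below this point). It rises up to 16 mm as the beam lifts or the load spring is compressed.
- press_collar (a joint): Angle of the blue load collar on the left-hand column, growing clockwise seen from above. Scale 0 to 6 with a click stop at each number, 0.5 rad apart: number = angle / 0.5, so 4 is 2.0 rad (stops at 0 and 3.0). A red pointer shows the number on the white scale plate; 3 points at the operator, the tick at 4 is red. Under 0.1 N m; left within 0.2 rad of a number it clicks in.
- collar_grip (a point): On the collar's axis near half its height: a ribbed blue cylinder, 44 mm across and 38 mm high, axis vertical, on the left-hand column (press y = 190 mm), its lower edge just above the scale plate (108 mm across, 25 mm below this point).
- press_tray (a joint): Travel of the aluminium tray in m along the press x axis: 0 = right out towards the operator, 0.130 = fully home under the plate (both are stops). It slides freely with about 3 N and stays where it is left.
- tray_floor (a point): Middle of the tray's floor (top face, 32 mm above the table). Inside the rim the tray measures 76 mm (x) by 300 mm (y); the rim stands 10 mm above the floor. Axes as the press. The moulds stand on it in one row along y.
- tray_knob (a point): Middle of the tray's upright black pull knob: a cylinder 22 mm across and 34 mm high on a thin post, 85 mm in front (press -x) of the middle of the tray, at 86 mm above the table. Pinch it from above to slide the tray.
- press_load (a joint): Compression of the load spring in m, shown by the red needle of the dial gauge on the beam: 0 while the plate touches nothing, at most 0.016; green band 0.005 to 0.0105. The spring gives 6 N per mm. If the plate just touches the moulds with the lever open, closing the lever gives about 0.008.
- plate_face (a point): Middle of the underside of the white pressing plate, 68 mm (x) by 296 mm (y), 12 mm thick, hung under the beam. With the lever open at the start it is 102 to 107 mm above the table; moulds on the tray reach to 98 mm. The beam above is 40 mm deep, its underside about 160 mm above the table.
- mould1_mid (a point): Centre, half-way up, of filled cheese mould 1 of up to four alike (two to four are present): a white round perforated mould 64 mm across with a blue follower disc 56 mm across on top, 66 mm high in all, the white part 54 mm high, 0.22 to 0.34 kg; z of the point is its axis. It starts upright on the table beside the press. Follower and mould are one piece.
- mould2_mid (a point): Centre, half-way up, of filled cheese mould 2 of up to four alike (two to four are present): a white round perforated mould 64 mm across with a blue follower disc 56 mm across on top, 66 mm high in all, the white part 54 mm high, 0.22 to 0.34 kg; z of the point is its axis. It starts upright on the table beside the press. Follower and mould are one piece.
- mould3_mid (a point): Centre, half-way up, of filled cheese mould 3 of up to four alike (two to four are present): a white round perforated mould 64 mm across with a blue follower disc 56 mm across on top, 66 mm high in all, the white part 54 mm high, 0.22 to 0.34 kg; z of the point is its axis. It starts upright on the table beside the press. Follower and mould are one piece.
- mould4_mid (a point): Centre, half-way up, of filled cheese mould 4 of up to four alike (two to four are present): a white round perforated mould 64 mm across with a blue follower disc 56 mm across on top, 66 mm high in all, the white part 54 mm high, 0.22 to 0.34 kg; z of the point is its axis. It starts upright on the table beside the press. Follower and mould are one piece.
- wheel_a_mid (a point): Bystander, to be left where it is: a waxed cheese wheel, 130 mm across, 70 mm high. This point is at its middle.
- wheel_b_mid (a point): Bystander, to be left where it is: a dark-rinded cheese wheel, 120 mm across, 60 mm high. This point is at its middle.
- wheel_c_mid (a point): Bystander, to be left where it is: a pale cheese wheel, 110 mm across, 50 mm high. This point is at its middle.
- followers_mid (a point): Bystander, to be left where it is: a pile of spare blue follower discs, 56 mm across, 38 mm high. This point is at its middle.
- brush_mid (a point): Bystander, to be left where it is: a rind brush lying on the table, 200 mm long. This point is at its middle.
- trier_mid (a point): Bystander, to be left where it is: a cheese trier lying on the table: T handle and thin steel rod, 170 mm long. This point is just ahead of its handle.
- rinse_mid (a point): Bystander, to be left where it is: a white rinse bottle, 60 mm across, 160 mm high. This point is at its middle.

How it is judged:
On the way, in this order (a step that is already met when the one before it is completed fails the run):
1. the cam lever is flipped open (value of joint press_lever above 1.15 rad), for 0.1 s.
2. every mould stands upright on the tray and the tray is fully home, the lever still open (x of mould1_mid in the frame of tray_floor between -0.012 and 0.012 m and y of mould1_mid in the frame of tray_floor between -0.125 and 0.125 m and z of mould1_mid in the frame of tray_floor between 0.028 and 0.038 m and angle between each of mould1_mid, mould2_mid, mould3_mid, mould4_mid's own z axis and vertical below 0.08 rad and x of mould2_mid in the frame of tray_floor between -0.012 and 0.012 m and y of mould2_mid in the frame of tray_floor between -0.125 and 0.125 m and z of mould2_mid in the frame of tray_floor between 0.028 and 0.038 m and x of mould3_mid in the frame of tray_floor between -0.012 and 0.012 m and y of mould3_mid in the frame of tray_floor between -0.125 and 0.125 m and z of mould3_mid in the frame of tray_floor between 0.028 and 0.038 m and x of mould4_mid in the frame of tray_floor between -0.012 and 0.012 m and y of mould4_mid in the frame of tray_floor between -0.125 and 0.125 m and z of mould4_mid in the frame of tray_floor between 0.028 and 0.038 m and value of joint press_tray above 0.125 m and value of joint press_lever above 1.1 rad), for 0.2 s.
3. with the lever still open, the collar is at 4 and the nut is turned until the plate is down on the moulds (within about 2.5 mm either way) (value of joint press_collar between 1.85 and 2.15 rad and value of joint press_nut between 3 and 5 rad and value of joint press_tray above 0.125 m and value of joint press_lever above 1.1 rad), for 0.2 s.
At the end, for the whole second after the job is handed in: Every mould upright (0.08 rad) on the tray within 12 mm of its middle line and at rest; tray home (joint above 0.125); collar within 0.15 rad of number 4 (2.0 rad); lever closed (below 0.09 rad); gauge in the green band (0.005 to 0.0105) (x of mould1_mid in the frame of tray_floor between -0.012 and 0.012 m and y of mould1_mid in the frame of tray_floor between -0.125 and 0.125 m and z of mould1_mid in the frame of tray_floor between 0.028 and 0.038 m and angle between each of mould1_mid, mould2_mid, mould3_mid, mould4_mid's own z axis and vertical below 0.08 rad and x of mould2_mid in the frame of tray_floor between -0.012 and 0.012 m and y of mould2_mid in the frame of tray_floor between -0.125 and 0.125 m and z of mould2_mid in the frame of tray_floor between 0.028 and 0.038 m and x of mould3_mid in the frame of tray_floor between -0.012 and 0.012 m and y of mould3_mid in the frame of tray_floor between -0.125 and 0.125 m and z of mould3_mid in the frame of tray_floor between 0.028 and 0.038 m and x of mould4_mid in the frame of tray_floor between -0.012 and 0.012 m and y of mould4_mid in the frame of tray_floor between -0.125 and 0.125 m and z of mould4_mid in the frame of tray_floor between 0.028 and 0.038 m and value of joint press_collar between 1.85 and 2.15 rad and value of joint press_lever below 0.09 rad and value of joint press_tray above 0.125 m and value of joint press_load between 0.005 and 0.0105 m and linear speed of each of mould1, mould2, mould3, mould4 below 0.02 m/s); the robot touches nothing.
It fails at once if another thing on the table (cheese wheel, follower pile, brush, trier or bottle) is pushed more than 30 mm aside or knocked over (distance of any of wheel_a_mid, wheel_b_mid, wheel_c_mid, followers_mid, brush_mid, trier_mid, rinse_mid from where it was at the start of the episode above 0.03 m).
Of mould1, mould2, mould3, mould4 only 2 to 4 are there at a start; the rules pass over those that are not, and their reading is None.
At some moment in a run one of mould1, mould2, mould3, mould4 may be knocked a few centimetres aside while the robot is not near it.
It also fails if it takes over 210 s, if anything falls off the work surface, if the arm or the gripper's body presses on something with over 40 N, if the wrist force passes 120 N, or if a joint passes its speed limit or range.

### The arm

A 7-joint arm with a two-finger parallel gripper is mounted at the origin on the work surface. World frame = base frame: x ahead of the robot, y to its left, z up, the work surface at z = 0. Lengths are in m, angles in rad, forces in N, time in s.
With the tool pointing down it reaches from about 0.35 to 0.9 m from the base axis. Payload 8.1 kg.
Tool frame: the origin (TCP) lies midway between the tips of the shut fingers; the grasp point (between the pads) lies 19 mm behind it; z points along the fingers, x is the direction in which the jaws open and shut, and the axes are right-handed (so a half turn about z gives the same grasp; the last joint's range is limited). The gripper opens to 85 mm and grips with 20 to 120 N. Pads are 22 mm wide; open, the fingers measure 114 mm over their backs; the gripper's body (76 mm by 85 mm) begins 54 mm behind the grasp point. The pads swing forward as they close: fully open they stand 13 mm farther back than shut.
Start: joints at [1.089, 0.434, 0.025, 1.573, -0.012, 1.134, -0.075], TCP at [0.231, -0.581, 0.195] pointing down, gripper open.
Joint ranges: [-2.62, 2.62], [-0.44, 2.09], [-1.27, 1.32], [0.08, 2.57], [-1.32, 4.46], [0.12, 2], [-2.74, 2.74]. Speed limits (rad/s): [2.22, 2.22, 3.01, 3.01, 3.14, 3.14, 3.14].

### API

Orientations are given as a 3x3 rotation matrix whose columns are the frame's x, y, z axes.
In Python, from station import robot gives the robot as it stands.
- The arm moves only by the shell command python3 -m inch 'ROWS' [FORCE]. ROWS is JSON, a list of rows, each a list of 7 numbers: the shift along the tool's x, y, z in m, then the turn, a rotation vector about the tool's x, y, z in rad, then the opening, from 0 (shut) to 1 (fully open). In form: [[x, y, z, rx, ry, rz, claw], ...]. A call has 1 to 20 rows; each row is the pose to reach, as a shift and turn from the pose commanded when the call began, along the tool's axes at that moment; what a row does not reach only later rows make up. A row lasts 1/8 s, in which the tool goes at most 62.5 mm and 10.7 degrees, less where a joint would pass 70% of its speed; a pose out of reach is approached as far as the arm can. A call with a gripper value outside its range is refused whole. The fingers move at their own pace and stop on an object; FORCE is the grip in N (left out, the last holds). Time passes only in rows, so rows that repeat a pose let the fingers close. It gives the time, the measured TCP pose, the force and the opening at its end, in the units of the state.
- robot.sense(): the state, without advancing time (a new reading comes with each control period).
- robot.grab_frame(name): name is "side" or "top" or "wrist"; returns a dict with "img" (420x560x3 uint8, red, green, blue), "vfov" (degrees; the focal length in pixels is half the picture's height over the tangent of half this angle, whatever the lens; pixels are square), "cx", "cy" (the principal point, pixels), "view" (4x4, takes a point from world to camera coordinates); the wrist camera has in their place "hand_eye" (4x4, takes a point from camera to tool coordinates, whose origin is the TCP and whose axes are the tool frame's). Camera axes: x right, y down, z forward; pixel columns grow to the right and rows downward; lengths in m; the calibration is good to about 2 mm. A picture is of the moment at which its call begins: read the wrist's pose just before it. There is no depth.
- robot.hand_in(): hands the job in, once; it reports no verdict.
Trained networks look in a picture, given as the dict that the camera call returned (one of the last four; its "shot" number tells which), for a name from the list of things; names that differ only in an ending like _2 or _b are one class to them, and where a whole thing is asked for, a point or a joint stands for the part that bears it (a point fixed in the world has none). Each returns a list of dicts, best first, with "confidence" (0 to 1); they miss things now and then, are a little off and sometimes report something else, mostly with a low value. They report only what shows in the picture. A call takes as long as a camera call.
- robot.find_in(target, picture): "box" ([left, top, right, bottom] in pixels, round what is visible of it).
The state is a dict: "time_s": time; "qpos": joint angles; "dq": joint speeds; "tau": joint torques, N m; "tool_pos": TCP position; "eef_rot": TCP orientation; "wrist_force": force on the tool from outside, world axes, zero at the start; "wrist_torque": the same for the moment, N m; "gripper_width": finger opening in m.
Only numpy, scipy, OpenCV 4.12 (cv2) and the standard library are available. Lean on these libraries where they do the work, as an engineer would, in place of code of your own. Each camera call takes 0.05 s, during which the arm holds its last target.

## Working session

There is one attempt and no reset: what is moved stays moved. The work goes in short steps, Python scripts to look and compute and a shell command to move; the robot and the scene stay as the last step left them, time stands still between calls to the robot, and variables do not carry over. Pictures are saved under pics/ and viewed, and the job is handed in when it is done.

```bash
ls; mkdir -p pics
python3 - <<'E'
from station import robot
import cv2
s=robot.sense(); print(s)
for n in ["side","top","wrist"]:
    f=robot.grab_frame(n); cv2.imwrite(f"pics/{n}0.png",f["img"][:,:,::-1])
    print(n,f["vfov"],f["cx"],f["cy"],f.get("view",f.get("hand_eye")))
E
```

```text
pics
{'time_s': 0.0, 'qpos': array([ 1.08940304,  0.43520228,  0.02497639,  1.57412341, -0.01160654,
        1.13399796, -0.0751011 ]), 'dq': array([ 0.00089042,  0.00027671, -0.00033426, -0.00054013,  0.00118646,
        0.00035821,  0.00269369]), 'tau': array([-1.61351772e-04, -6.70474005e+01,  1.02416340e+00, -3.16217315e+01,
        1.53184886e-02,  1.23935824e-02, -1.77832482e-05]), 'tool_pos': array([ 0.23085325, -0.58018262,  0.19442874]), 'eef_rot': array([[ 3.69727415e-01, -9.29139995e-01, -7.13205217e-04],
       [-9.29138925e-01, -3.69728077e-01,  1.41648135e-03],
       [-1.57980147e-03,  1.38954739e-04, -9.99998742e-01]]), 'wrist_force': array([-0.20880387,  0.11859117, -0.84882652]), 'wrist_torque': array([ 0.00976403, -0.05093542, -0.01756863]), 'gripper_width': 0.08520028825227763}
side 45.61900825202342 283.2583572250779 212.27735312419327 [[-0.91385017 -0.4060343  -0.00374408  0.56674803]
 [-0.26034131  0.59296925 -0.76197761  0.24640101]
 [ 0.31160917 -0.69535862 -0.64759255  1.89879908]
 [ 0.          0.          0.          1.        ]]
top 52.17574469566835 294.08731554034404 216.87981976449663 [[-0.02985622 -0.99951539  0.00880825  0.05701081]
 [-0.99886561  0.02950745 -0.0373739   0.59076251]
 [ 0.03709588 -0.0099141  -0.99926253  1.55515794]
 [ 0.          0.          0.          1.        ]]
wrist 65.36633524950737 275.8737221414623 209.20435263776986 [[ 9.99999768e-01 -2.90196034e-04 -6.16037263e-04 -8.21000513e-04]
 [ 4.50670793e-04  9.60223396e-01  2.79232569e-01 -7.05844340e-02]
 [ 5.10501208e-04 -2.79232781e-01  9.60223304e-01 -1.78033517e-01]
 [ 0.00000000e+00  0.00000000e+00  0.00000000e+00  1.00000000e+00]]
```

View pics/side0.png

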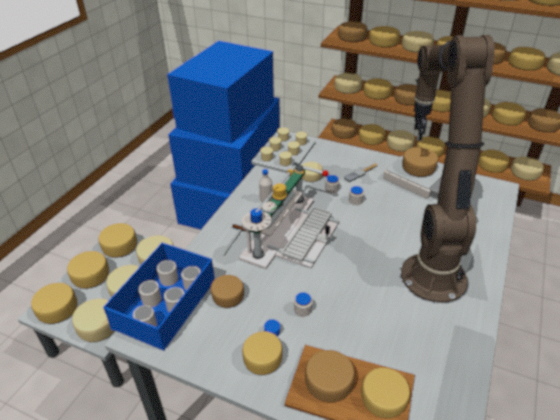

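View pics/top0.png

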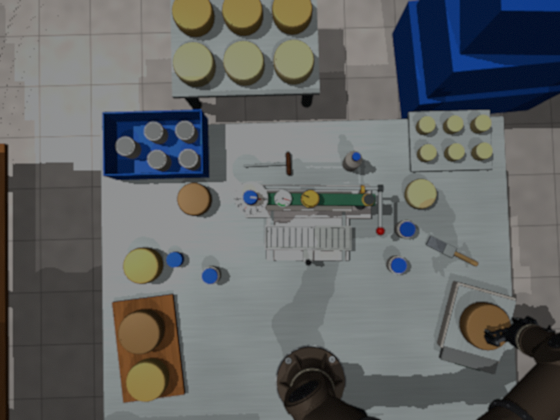

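Run:
```python
from station import robot
T=robot.grab_frame("top");S=robot.grab_frame("side")
for n in ["mould1_mid","press_frame","lever_ball","nut_grip","collar_grip","tray_knob","tray_floor","press_tray","wheel_a_mid","followers_mid","rinse_mid","brush_mid","trier_mid"]:
    for nm,f in (("top",T),("side",S)):
        try: r=robot.find_in(n,f)
        except Exception as e: r=[];print(e)
        print(n,nm,[( [round(float(v)) for v in d["box"]],round(d["confidence"],2)) for d in r][:6])
```

```text
mould1_mid top [([385, 254, 409, 276], 0.56)]
mould1_mid side []
press_frame top [([235, 180, 384, 262], 0.63)]
press_frame side [([239, 164, 337, 268], 0.92)]
lever_ball top [([267, 186, 384, 235], 0.67)]
lever_ball side [([303, 163, 321, 182], 0.69), ([243, 165, 331, 228], 0.6)]
nut_grip top [([301, 187, 319, 205], 0.72), ([405, 176, 438, 210], 0.29)]
nut_grip side [([282, 208, 334, 259], 0.69), ([294, 288, 316, 316], 0.49), ([273, 182, 285, 202], 0.45)]
collar_grip top [([264, 189, 352, 210], 0.67), ([243, 189, 257, 204], 0.59), ([164, 254, 182, 269], 0.21)]
collar_grip side [([254, 210, 266, 222], 0.67), ([265, 320, 286, 334], 0.63), ([272, 185, 291, 200], 0.54)]
tray_knob top [([264, 224, 348, 264], 0.74)]
tray_knob side [([280, 208, 335, 263], 0.92)]
tray_floor top [([265, 224, 354, 265], 0.59)]
tray_floor side [([280, 212, 334, 259], 0.61), ([326, 173, 340, 193], 0.56), ([304, 161, 322, 183], 0.35)]
press_tray top [([264, 226, 352, 262], 0.88), ([122, 250, 164, 285], 0.64)]
press_tray side [([286, 205, 333, 261], 0.69), ([241, 163, 332, 226], 0.47), ([327, 175, 340, 193], 0.28), ([237, 160, 338, 267], 0.26)]
wheel_a_mid top [([124, 250, 163, 284], 0.85), ([248, 150, 294, 178], 0.32)]
wheel_a_mid side [([242, 333, 284, 376], 0.56), ([262, 182, 304, 237], 0.21)]
followers_mid top [([166, 253, 183, 268], 0.56)]
followers_mid side [([266, 322, 280, 332], 0.76), ([248, 206, 264, 225], 0.57)]
rinse_mid top [([344, 149, 363, 174], 0.6), ([177, 181, 211, 215], 0.44)]
rinse_mid side [([262, 172, 272, 201], 0.63), ([237, 161, 340, 268], 0.3)]
brush_mid top [([424, 231, 480, 264], 0.58)]
brush_mid side [([344, 164, 378, 183], 0.59), ([324, 172, 341, 193], 0.17)]
trier_mid top [([249, 153, 292, 175], 0.64), ([199, 265, 223, 287], 0.35)]
trier_mid side [([223, 223, 244, 255], 0.44)]
```

```bash
cat > h.py <<'E'
import numpy as np,cv2
from station import robot
def K(f):
    return 210/np.tan(np.radians(f["vfov"])/2)
def ray(f,u,v,pose=None):
    d=np.array([(u-f["cx"])/K(f),(v-f["cy"])/K(f),1.])
    if "view" in f:
        V=np.array(f["view"]);R=V[:3,:3].T;return -R@V[:3,3],R@d
    s=pose or robot.sense();H=np.array(f["hand_eye"]);R=s["eef_rot"]
    return s["tool_pos"]+R@H[:3,3],R@H[:3,:3]@d
def atz(f,u,v,z,pose=None):
    o,d=ray(f,u,v,pose);return o+d*(z-o[2])/d[2]
def proj(f,p,pose=None):
    p=np.asarray(p,float)
    if "view" in f:
        V=np.array(f["view"]);c=V[:3,:3]@p+V[:3,3]
    else:
        s=pose or robot.sense();H=np.array(f["hand_eye"]);q=s["eef_rot"].T@(p-s["tool_pos"]);c=H[:3,:3].T@(q-H[:3,3])
    return np.array([f["cx"]+K(f)*c[0]/c[2],f["cy"]+K(f)*c[1]/c[2]])
def crop(f,name,x0,y0,x1,y1,k):
    c=f["img"][y0:y1,x0:x1,::-1];cv2.imwrite(f"pics/{name}.png",cv2.resize(c,None,fx=k,fy=k,interpolation=cv2.INTER_CUBIC))
def rel(target):
    "shift in current tool axes to world target"
    s=robot.sense();return s["eef_rot"].T@(np.asarray(target)-s["tool_pos"])
E
python3 - <<'E'
from h import *
T=robot.grab_frame("top")
crop(T,"t1",230,170,430,290,4); crop(T,"t2",110,170,300,300,4)
S=robot.grab_frame("side"); crop(S,"s1",220,140,400,280,4)
E
```

```text
(no output)
```

View pics/t1.png

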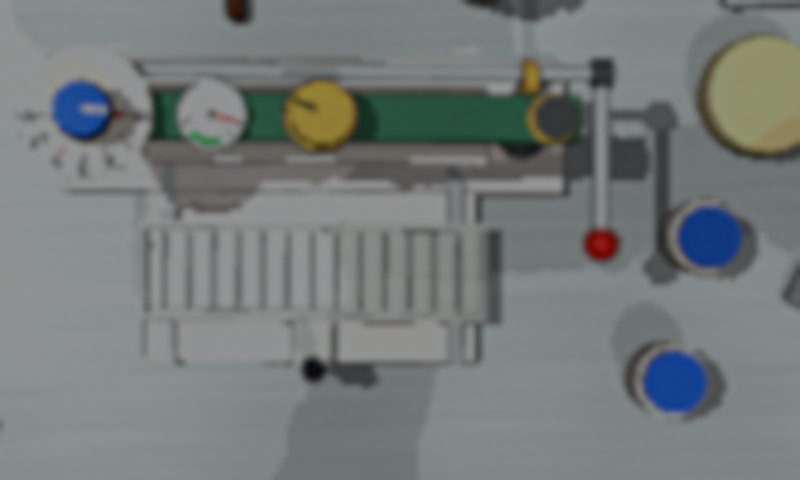

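View pics/t2.png

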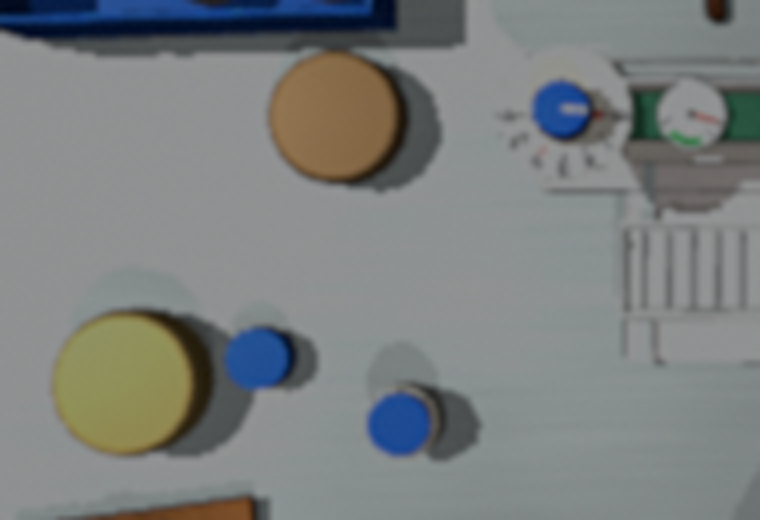

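View pics/s1.png

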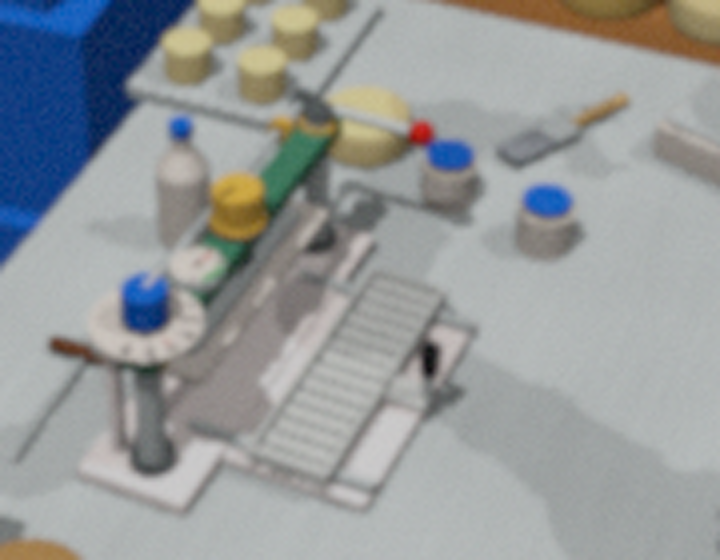

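Run:
```python
from h import *
from scipy.optimize import least_squares
T=robot.grab_frame("top");S=robot.grab_frame("side")
obs=[("ball",T,(380.3,231)),("ball",S,(325.5,173)),("knobtop",T,(308.3,262.5)),("knob",S,(327.5,229.5)),
("nuttop",T,(310.5,198.5)),("nut",S,(279.5,191.5)),("coltop",T,(250.5,197.3)),("col",S,(256.5,216))]
def pts(p):
    a,h,c=p[3],p[4],p[5]
    return {"ball":(.038-.14*np.cos(a),-.232,.172+.14*np.sin(a)),"knobtop":(p[6]-.085,0,.103),"knob":(p[6]-.085,0,.086),
    "nuttop":(0,0,h+.018),"nut":(0,0,h),"coltop":(0,.19,c+.019),"col":(0,.19,c)}
def W(p,q):
    c,s=np.cos(p[2]),np.sin(p[2]);return np.array([p[0]+c*q[0]-s*q[1],p[1]+s*q[0]+c*q[1],q[2]])
def res(p):
    P=pts(p);return np.concatenate([proj(f,W(p,P[n]))-o for n,f,o in obs]+[[3*p[3]]])
r=least_squares(res,[.65,0,0,.0,.228,.25,-.13]);print(r.x.round(4));print(r.fun.round(1))
for u,v in ((407.5,229.2),(398.5,265.2),(210.2,275.7)):
    w=atz(T,u,v,.066);d=w-np.array([r.x[0],r.x[1],0]);c,s=np.cos(r.x[2]),np.sin(r.x[2]);print(w.round(4),"press",(c*d[0]+s*d[1]).round(4),(-s*d[0]+c*d[1]).round(4))
for u,v in ((450/4+220,152/4+140),(548/4+220,200/4+140)): print("side",atz(S,u,v,.066).round(4))
for l,q in pts(r.x).items(): print(l,W(r.x,q).round(4))
```

```text
[ 0.6414 -0.0125 -0.0392  0.0102  0.2023  0.2213 -0.1263]
[ 0.2  0.3 -0.1  0.1  0.2  0.2 -0.1 -0.5  0.1 -0.1 -0.1  0.  -0.5 -0.
 -0.2  0.1  0. ]
[ 0.5349 -0.3585  0.066 ] press -0.0929 -0.3499
[ 0.4094 -0.3218  0.066 ] press -0.2197 -0.3181
[0.393  0.3395 0.066 ] press -0.2621 0.342
side [ 0.5343 -0.3592  0.066 ]
side [ 0.4053 -0.3186  0.066 ]
ball [ 0.5304 -0.2404  0.1734]
knobtop [ 0.4303 -0.0043  0.103 ]
knob [ 0.4303 -0.0043  0.086 ]
nuttop [ 0.6414 -0.0125  0.2203]
nut [ 0.6414 -0.0125  0.2023]
coltop [0.6489 0.1773 0.2403]
col [0.6489 0.1773 0.2213]
```

```bash
cat >> h.py <<'E'
from scipy.spatial.transform import Rotation as Ro
PX,PY,YAW=.6414,-.0125,-.0392
def W(x,y,z):
    c,s=np.cos(YAW),np.sin(YAW);return np.array([PX+c*x-s*y,PY+s*x+c*y,z])
def go(target,az=None):
    """print shift and rotvec (tool axes) to target pos, tool straight down, tool x at azimuth az (rel. press)"""
    s=robot.sense();R=s["eef_rot"]
    sh=R.T@(np.asarray(target)-s["tool_pos"])
    if az is None: rv=np.zeros(3)
    else:
        a=az+YAW;x=np.array([np.cos(a),np.sin(a),0]);z=np.array([0,0,-1.]);Rt=np.stack([x,np.cross(z,x),z],1)
        rv=Ro.from_matrix(R.T@Rt).as_rotvec()
    print("shift",sh.round(4),"turn",rv.round(4),"len",np.linalg.norm(sh).round(3));return sh,rv
E
python3 - <<'E'
from h import *
go(W(-.102,-.232,.25),-np.pi/2)
E
```

```text
shift [-0.2056 -0.4039 -0.0548] turn [ 0.    -0.     0.418] len 0.457
```

```bash
python3 -m inch '[[0,0,-0.055,0,0,0,0.7],[-0.2056,-0.4039,-0.055,0,0,0.418,0.7],[-0.2056,-0.4039,-0.055,0,0,0.418,0.7],[-0.2056,-0.4039,-0.055,0,0,0.418,0.7],[-0.2056,-0.4039,-0.055,0,0,0.418,0.7],[-0.2056,-0.4039,-0.055,0,0,0.418,0.7],[-0.2056,-0.4039,-0.055,0,0,0.418,0.7],[-0.2056,-0.4039,-0.055,0,0,0.418,0.7],[-0.2056,-0.4039,-0.055,0,0,0.418,0.7],[-0.2056,-0.4039,-0.055,0,0,0.418,0.7],[-0.2056,-0.4039,-0.055,0,0,0.418,0.7],[-0.2056,-0.4039,-0.055,0,0,0.418,0.7]]' 40
python3 - <<'E'
from h import *
go(W(-.102,-.232,.152),-np.pi/2)
s=robot.sense();print(s["gripper_width"])
f=robot.grab_frame("wrist");cv2.imwrite("pics/w1.png",f["img"][:,:,::-1])
print(proj(f,W(-.102,-.232,.172)))
E
```

```text
time_s: 3.25
tool_pos: [0.5292, -0.2424, 0.2503]
eef_rot: [[-0.042, -0.999, -0.0], [-0.999, 0.042, -0.001], [0.001, 0.0, -1.0]]
wrist_force: [0.3, -0.7, 0.3]
gripper_width: 0.0597
shift [-0.0022 -0.0011  0.0983] turn [ 0.0002 -0.0008 -0.0032] len 0.098
0.05965216433686739
[274.60294729 202.98795659]
```

View pics/w1.png

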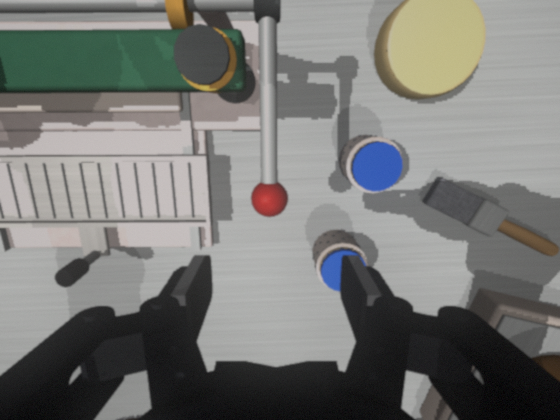

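Run:
```python
from h import *
s=robot.sense();f=robot.grab_frame("wrist")
def pr(w):
    d=w-np.array([PX,PY,0]);c,sn=np.cos(YAW),np.sin(YAW);return (c*d[0]+sn*d[1]).round(4),(-sn*d[0]+c*d[1]).round(4)
for n,u,v,z in (("ball",269,198,.173),("m1",376,166,.066),("m2",343,271,.066),("pivotcap",267,7,.172),("knobtop",72,272,.1)):
    w=atz(f,u,v,z,s);print(n,w.round(4),pr(w))
```

```text
ball [ 0.535 -0.236  0.173] (np.float64(-0.0976), np.float64(-0.2275))
m1 [ 0.5395 -0.3531  0.066 ] (np.float64(-0.0885), np.float64(-0.3443))
m2 [ 0.4123 -0.3183  0.066 ] (np.float64(-0.2169), np.float64(-0.3146))
pivotcap [ 0.6708 -0.2412  0.172 ] (np.float64(0.0384), np.float64(-0.2273))
knobtop [ 0.4414 -0.0118  0.1   ] (np.float64(-0.1998), np.float64(-0.0072))
```

```bash
python3 -m inch '[[-0.004,-0.003,0.05,0,0,0,0.7],[-0.004,-0.003,0.098,0,0,0,0.7],[-0.004,-0.003,0.098,0,0,0,0.7],[-0.004,-0.003,0.098,0,0,0,0.7],[-0.004,-0.003,0.098,0,0,0,0.45],[-0.004,-0.003,0.098,0,0,0,0.45]]' 20
python3 - <<'E'
from h import *
s=robot.sense();f=robot.grab_frame("wrist");cv2.imwrite("pics/w2.png",f["img"][:,:,::-1])
print(proj(f,W(-.102,-.232,.172)))
print(robot.find_in("lever_ball",f)[:2])
E
```

```text
time_s: 4.1
tool_pos: [0.5344, -0.2368, 0.1537]
eef_rot: [[-0.039, -0.999, 0.002], [-0.999, 0.039, -0.001], [0.001, -0.002, -1.0]]
wrist_force: [0.8, -0.1, -0.7]
gripper_width: 0.0385
[284.28971402 258.85943089]
[{'box': [245.1, 0.0, 304.6, 281.9], 'confidence': 0.78}, {'box': [349.9, 266.8, 397.5, 312.3], 'confidence': 0.56}]
```

View pics/w2.png

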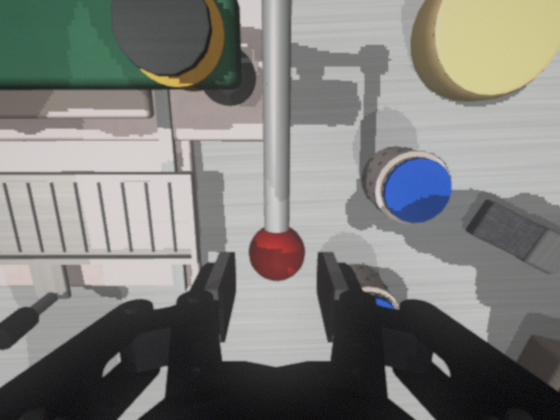

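```bash
python3 -m inch '[[0,0,0,0,0,0,0.2],[0,0,0,0,0,0,0.2],[0,0,0,0,0,0,0.2],[0,0,0,0,0,0,0.2]]' 40
python3 - <<'E'
from h import *
s=robot.sense();f=robot.grab_frame("wrist");cv2.imwrite("pics/w3.png",f["img"][:,:,::-1])
print(s["wrist_force"],s["gripper_width"])
E
```

```text
time_s: 4.7
tool_pos: [0.5335, -0.2365, 0.1522]
eef_rot: [[-0.039, -0.999, -0.0], [-0.999, 0.039, 0.0], [-0.0, 0.0, -1.0]]
wrist_force: [0.4, 0.7, -0.6]
gripper_width: 0.0171
[ 0.35165703  0.67800177 -0.63138749] 0.017076590542646916
```

View pics/w3.png

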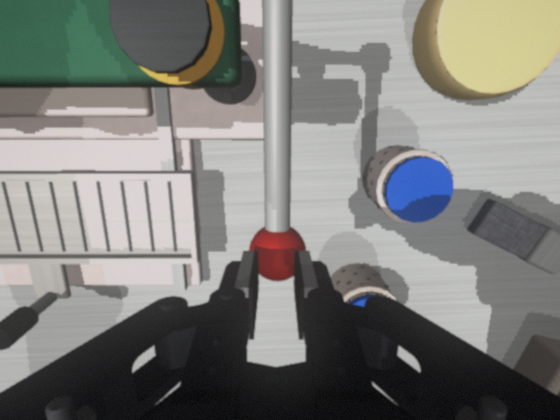

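Run:
```python
from h import *
s=robot.sense();f=robot.grab_frame("wrist")
R=s["eef_rot"];t=s["tool_pos"]
for x in (-.0085,):
  for y in (-.011,.011):
    for z in (0,-.003,-.006,-.02,-.03): print(x,y,z,proj(f,t+R@np.array([x,y,z]),s).round())
for x in (.53,.535,.54):
  for z in (.165,.172,.18,.19): print(x,z,proj(f,[x,-.2365,z],s).round(), (K(f)*.03/((np.linalg.norm(np.array([x,-.2365,z])-(t+R@f['hand_eye'][:3,3]))))).round(1))
```

```text
-0.0085 -0.011 0 [262. 222.]
-0.0085 -0.011 -0.003 [262. 223.]
-0.0085 -0.011 -0.006 [262. 225.]
-0.0085 -0.011 -0.02 [261. 234.]
-0.0085 -0.011 -0.03 [260. 241.]
-0.0085 0.011 0 [263. 257.]
-0.0085 0.011 -0.003 [263. 259.]
-0.0085 0.011 -0.006 [262. 261.]
-0.0085 0.011 -0.02 [261. 273.]
-0.0085 0.011 -0.03 [260. 282.]
0.53 0.165 [278. 254.] 54.3
0.53 0.172 [278. 260.] 56.3
0.53 0.18 [278. 267.] 58.7
0.53 0.19 [278. 276.] 62.0
0.535 0.165 [277. 246.] 54.9
0.535 0.172 [277. 251.] 56.9
0.535 0.18 [277. 257.] 59.4
0.535 0.19 [277. 266.] 62.9
0.54 0.165 [277. 237.] 55.5
0.54 0.172 [277. 242.] 57.6
0.54 0.18 [277. 248.] 60.2
0.54 0.19 [277. 257.] 63.8
```

Run:
```python
from h import *
f=robot.grab_frame("wrist");crop(f,"w3c",190,200,370,340,4)
S=robot.grab_frame("side");crop(S,"s3c",270,110,390,220,6)
```

```text
(no output)
```

View pics/w3c.png

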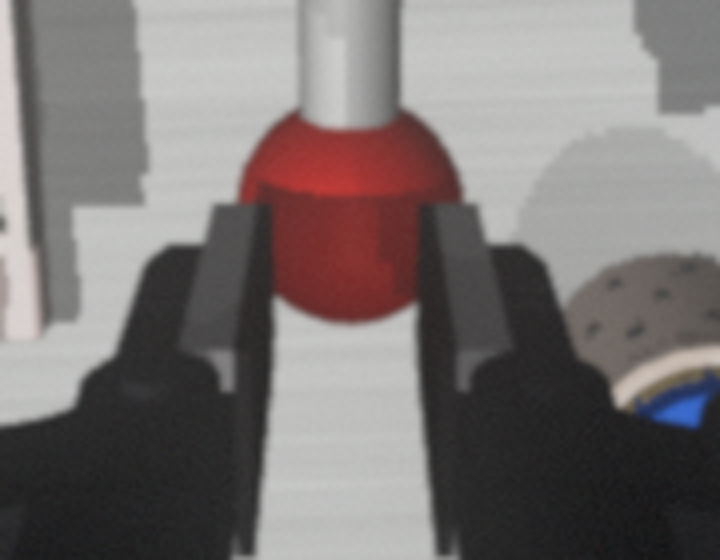

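View pics/s3c.png

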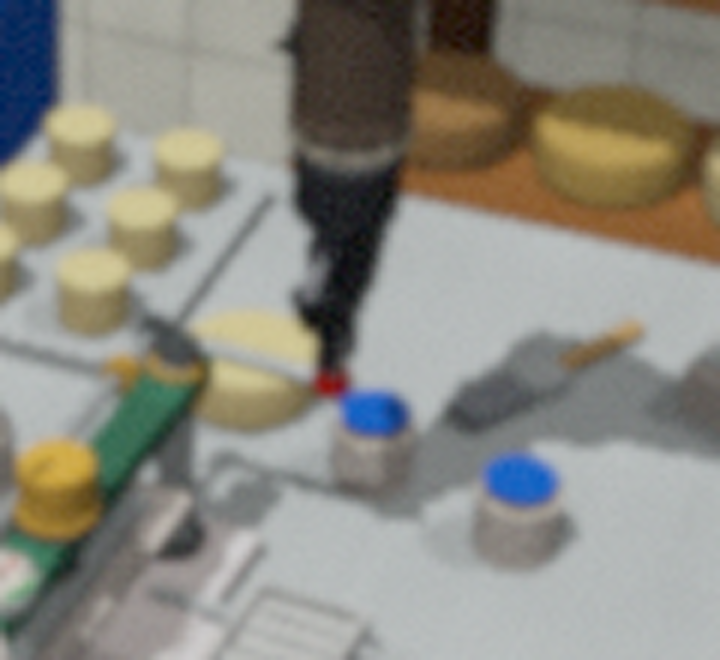

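```bash
python3 -m inch '[[0,0,0,0,0,0,0.55],[0,0,0,0,0,0,0.55],[0,0,0,0,0,0,0.55],[0,0,0.02,0,0,0,0.55],[0,0,0.02,0,0,0,0.55],[0,0,0.02,0,0,0,0.2],[0,0,0.02,0,0,0,0.2],[0,0,0.02,0,0,0,0.2],[0,0,0.02,0,0,0,0.2]]' 30
python3 - <<'E'
from h import *
f=robot.grab_frame("wrist");cv2.imwrite("pics/w4.png",f["img"][:,:,::-1])
E
```

```text
time_s: 6.02
tool_pos: [0.5337, -0.2371, 0.1329]
eef_rot: [[-0.04, -0.999, 0.001], [-0.999, 0.04, -0.001], [0.001, -0.001, -1.0]]
wrist_force: [-1.8, -2.4, 5.8]
gripper_width: 0.028
```

View pics/w4.png

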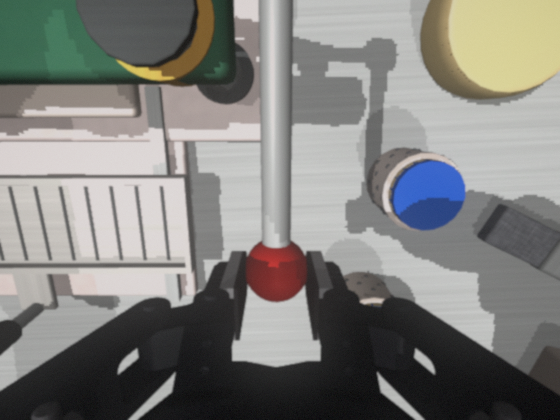

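```bash
python3 -m inch '[[0,0,0,0,0,0,0.55],[0,0,0,0,0,0,0.55],[0,0,0,0,0,0,0.55],[0,0,0.01,0,0,0,0.55],[0,0,0.01,0,0,0,0.55],[0,0,0.01,0,0,0,0.2],[0,0,0.01,0,0,0,0.2],[0,0,0.01,0,0,0,0.2],[0,0,0.01,0,0,0,0.2]]' 30
python3 - <<'E'
from h import *
f=robot.grab_frame("wrist");crop(f,"w5",190,200,370,340,4)
s=robot.sense();print(s["wrist_force"],s["eef_rot"])
E
```

```text
time_s: 7.2
tool_pos: [0.5334, -0.2371, 0.1222]
eef_rot: [[-0.04, -0.999, 0.0], [-0.999, 0.04, -0.001], [0.001, -0.0, -1.0]]
wrist_force: [-1.3, -3.9, -1.3]
gripper_width: 0.0279
[-0.22725504 -3.81671773 -2.0007625 ] [[-3.97932907e-02 -9.99207933e-01 -4.92728181e-06]
 [-9.99207737e-01  3.97932860e-02 -6.27314179e-04]
 [ 6.27013377e-04 -2.00395174e-05 -9.99999803e-01]]
```

View pics/w5.png

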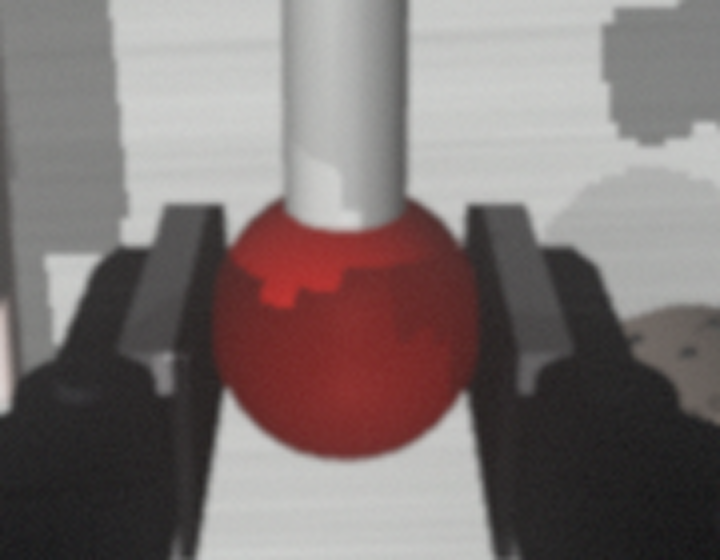

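```bash
python3 -m inch '[[0,-0.0016,-0.0209,0,0,0,0.2],[0,-0.0063,-0.0414,0,0,0,0.2],[0,-0.0139,-0.0609,0,0,0,0.2],[0,-0.0245,-0.0791,0,0,0,0.2],[0,-0.0376,-0.0954,0,0,0,0.2],[0,-0.053,-0.1097,0,0,0,0.2],[0,-0.0703,-0.1214,0,0,0,0.2],[0,-0.0893,-0.1305,0,0,0,0.2],[0,-0.1053,-0.1356,0,0,0,0.2],[0,-0.1053,-0.1356,0,0,0,0.2],[0,-0.1053,-0.1356,0,0,0,0.2]]'
python3 - <<'E'
from h import *
f=robot.grab_frame("wrist");cv2.imwrite("pics/w6.png",f["img"][:,:,::-1])
S=robot.grab_frame("side");crop(S,"s6",220,100,400,240,4)
E
```

```text
time_s: 8.62
tool_pos: [0.639, -0.2411, 0.2571]
eef_rot: [[-0.04, -0.999, 0.0], [-0.999, 0.04, -0.0], [0.0, -0.0, -1.0]]
wrist_force: [3.6, -5.5, -6.2]
gripper_width: 0.026
```

View pics/w6.png

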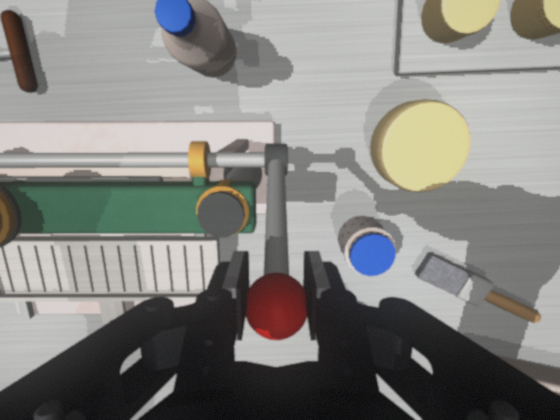

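View pics/s6.png

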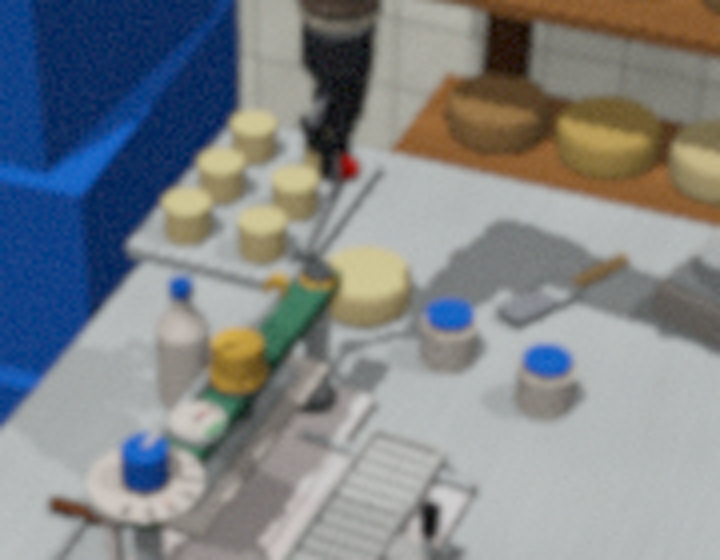

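Run:
```python
from h import *
S=robot.grab_frame("side");s=robot.sense();w=robot.grab_frame("wrist")
for a in (1.0,1.1,1.15,1.2,1.25,1.3,1.35):
    q=(.038-.14*np.cos(a),-.2295,.172+.14*np.sin(a));print(a,proj(S,W(*q)).round(1),proj(w,W(*q),s).round(1))
```

```text
1.0 [312.2 146.5] [279.3 341.2]
1.1 [309.6 144.4] [279.5 329.8]
1.15 [308.2 143.4] [279.6 322.5]
1.2 [306.8 142.5] [279.7 314. ]
1.25 [305.4 141.6] [279.8 304.4]
1.3 [303.9 140.8] [279.9 293.7]
1.35 [302.4 140.1] [280.  281.7]
```

```bash
python3 -m inch '[[0,-0.008,0,0,0,0,0.2],[0,-0.016,0,0,0,0,0.2],[0,-0.016,0,0,0,0,0.2]]'
python3 - <<'E'
from h import *
S=robot.grab_frame("side");s=robot.sense();w=robot.grab_frame("wrist")
crop(S,"s7",270,100,360,190,6);crop(w,"w7",190,200,370,350,4)
for a in (1.2,1.25,1.3,1.35):
    q=(.038-.14*np.cos(a),-.2295,.172+.14*np.sin(a));print(a,proj(S,W(*q)).round(1),proj(w,W(*q),s).round(1))
E
```

```text
time_s: 9.2
tool_pos: [0.6555, -0.24, 0.2576]
eef_rot: [[-0.038, -0.999, 0.0], [-0.999, 0.038, 0.001], [-0.001, -0.0, -1.0]]
wrist_force: [-0.1, 0.2, -0.6]
gripper_width: 0.0173
1.2 [306.8 142.5] [282.4 342.8]
1.25 [305.4 141.6] [282.6 334.3]
1.3 [303.9 140.8] [282.8 324.7]
1.35 [302.4 140.1] [282.9 313.9]
```

View pics/w7.png

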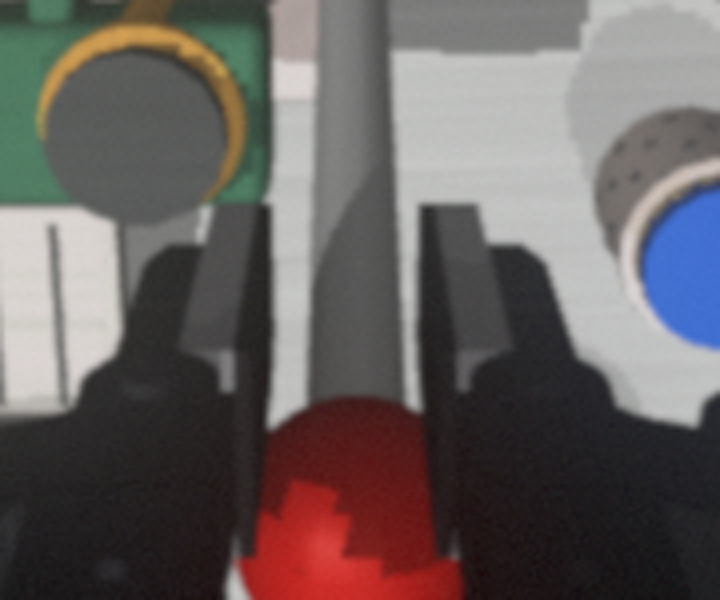

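View pics/s7.png

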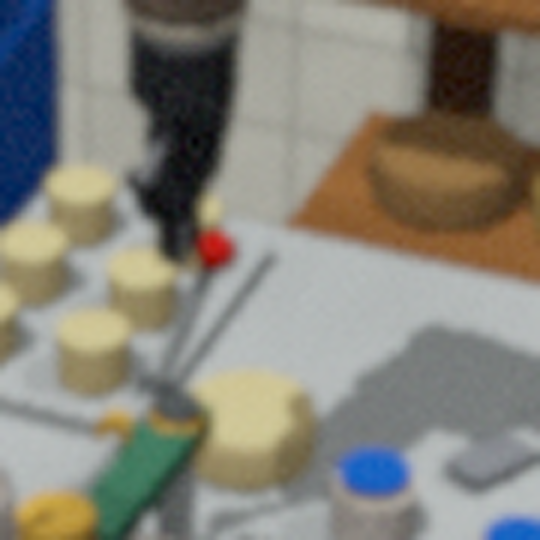

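```bash
python3 -m inch '[[0,0,0,0,0,0,0.55],[0,0,0,0,0,0,0.55],[0,0,0,0,0,0,0.55],[0,0,-0.05,0,0,0,0.55],[0,0,-0.09,0,0,0,0.55],[0,0.05,-0.09,0,0,0,0],[0,0.085,-0.09,0,0,0,0],[0,0.085,-0.05,0,0,0,0],[0,0.085,0,0,0,0,0],[0,0.085,0,0,0,0,0],[0,0.07,0,0,0,0,0],[0,0.06,0,0,0,0,0],[0,0.05,0,0,0,0,0],[0,0.042,0,0,0,0,0],[0,0.036,0,0,0,0,0],[0,0.033,0,0,0,0,0],[0,0.033,0,0,0,0,0]]' 30
python3 - <<'E'
from h import *
S=robot.grab_frame("side");w=robot.grab_frame("wrist")
crop(S,"s8",270,100,360,190,6);cv2.imwrite("pics/w8.png",w["img"][:,:,::-1])
E
```

```text
time_s: 11.42
tool_pos: [0.6187, -0.2403, 0.2583]
eef_rot: [[-0.04, -0.999, -0.006], [-0.999, 0.04, 0.0], [-0.0, 0.006, -1.0]]
wrist_force: [-16.2, 2.6, 8.2]
gripper_width: -0.0
```

View pics/w8.png

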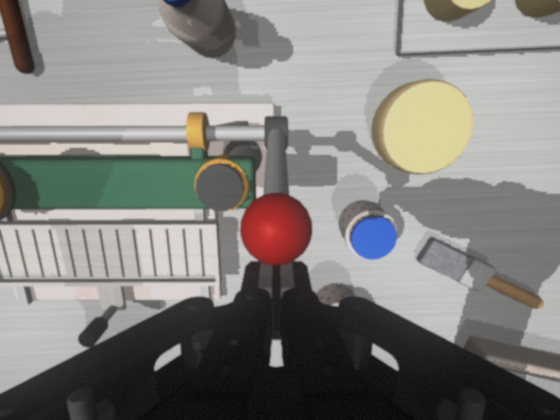

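View pics/s8.png

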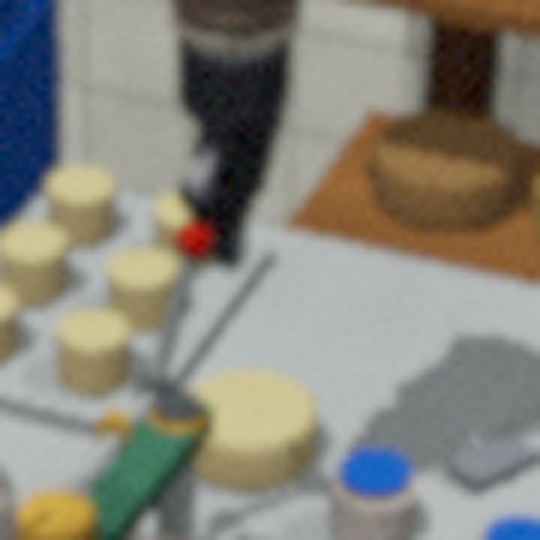

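Run:
```python
from h import *
print(robot.sense()["qpos"].round(2))
go([.411,-.320,.17],0)
```

```text
[ 0.33  0.47 -0.07  1.36  0.03  1.32 -1.35]
shift [0.0881 0.2038 0.0896] turn [ 0.0049  0.005  -1.572 ] len 0.239
```

```bash
python3 -m inch '[[0,0.04,-0.01,0,0,0,0.5],[0.02,0.09,-0.01,0,0,-0.18,1],[0.06,0.14,0.03,0,0,-0.36,1],[0.088,0.19,0.07,0,0,-0.54,1],[0.088,0.204,0.09,0,0,-0.72,1],[0.088,0.204,0.09,0,0,-0.9,1],[0.088,0.204,0.09,0,0,-1.08,1],[0.088,0.204,0.09,0,0,-1.26,1],[0.088,0.204,0.09,0,0,-1.44,1],[0.088,0.204,0.09,0,0,-1.572,1],[0.088,0.204,0.09,0,0,-1.572,1],[0.088,0.204,0.09,0,0,-1.572,1]]' 40
python3 - <<'E'
from h import *
s=robot.sense();w=robot.grab_frame("wrist");cv2.imwrite("pics/w9.png",w["img"][:,:,::-1])
for d in robot.find_in("mould2_mid",w): print(np.round(d["box"]),d["confidence"])
E
```

```text
time_s: 13.02
tool_pos: [0.415, -0.3201, 0.1681]
eef_rot: [[0.999, -0.041, 0.001], [-0.041, -0.999, -0.0], [0.001, 0.0, -1.0]]
wrist_force: [0.1, 0.2, -0.8]
gripper_width: 0.0855
```

View pics/w9.png

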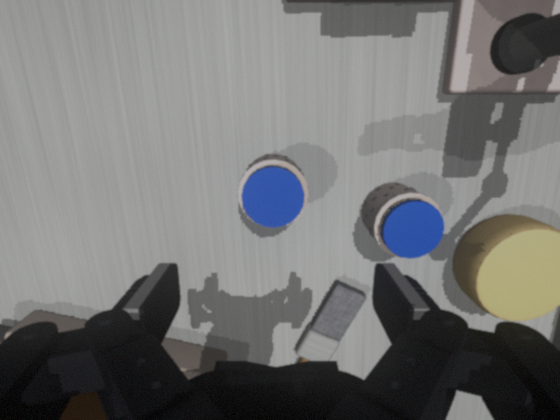

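Run:
```python
from h import *
s=robot.sense();w=robot.grab_frame("wrist")
for u,v in ((274,197),(413,228)): print(atz(w,u,v,.066,s).round(4))
T=robot.grab_frame("top");S=robot.grab_frame("side");crop(T,"t9",360,200,460,300,6)
go([.412,-.319,.0],0)
```

```text
[ 0.4124 -0.3184  0.066 ]
[ 0.537  -0.3524  0.066 ]
shift [-0.0026 -0.0007  0.1679] turn [ 0.0001 -0.0001  0.0004] len 0.168
```

View pics/t9.png

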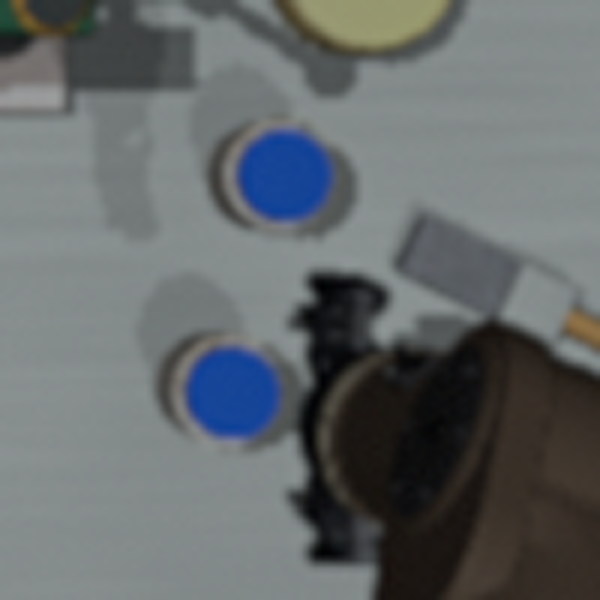

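```bash
python3 -m inch '[[-0.0026,-0.001,0.05,0,0,0,1],[-0.0026,-0.001,0.1,0,0,0,1],[-0.0026,-0.001,0.13,0,0,0,1],[-0.0026,-0.001,0.15,0,0,0,1],[-0.0026,-0.001,0.16,0,0,0,1],[-0.0026,-0.001,0.16,0,0,0,1]]' 40
python3 - <<'E'
from h import *
s=robot.sense();w=robot.grab_frame("wrist");cv2.imwrite("pics/w10.png",w["img"][:,:,::-1])
S=robot.grab_frame("side");crop(S,"s10",320,120,420,220,6)
E
```

```text
time_s: 14.02
tool_pos: [0.4118, -0.3186, 0.0076]
eef_rot: [[0.999, -0.038, -0.001], [-0.038, -0.999, 0.0], [-0.001, -0.0, -1.0]]
wrist_force: [-0.2, -0.8, 0.4]
gripper_width: 0.0851
```

View pics/w10.png

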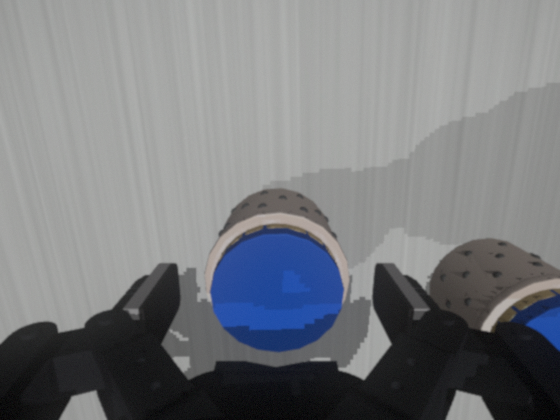

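View pics/s10.png

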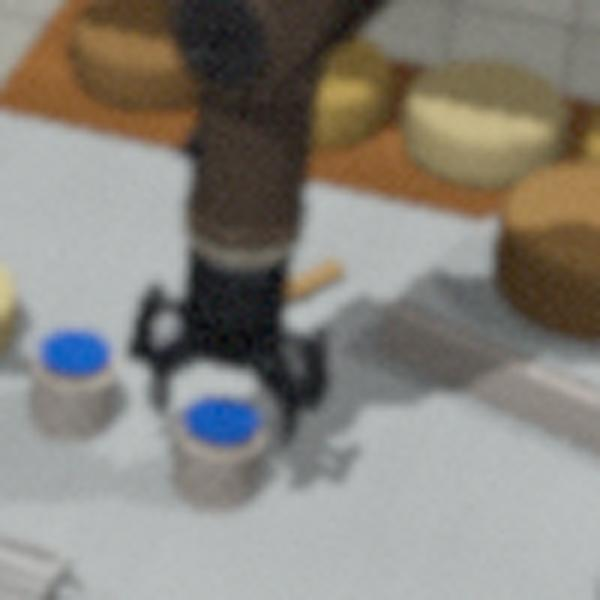

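Run:
```python
from h import *
S=robot.grab_frame("side")
for x in (-.047,.047):
  for z in (.01,.03,.04,.05,.06): print(x,z,((proj(S,[.4118+x,-.3186,z])-[320,120])*6).round())
crop(S,"s10",340,170,390,210,14)
```

```text
-0.047 0.01 [267. 493.]
-0.047 0.03 [270. 472.]
-0.047 0.04 [272. 461.]
-0.047 0.05 [273. 451.]
-0.047 0.06 [274. 440.]
0.047 0.01 [147. 461.]
0.047 0.03 [149. 440.]
0.047 0.04 [150. 430.]
0.047 0.05 [151. 419.]
0.047 0.06 [152. 409.]
```

View pics/s10.png

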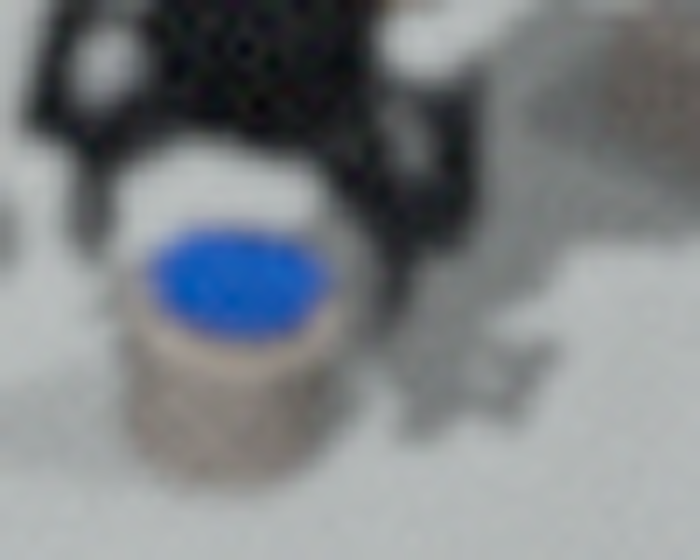

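```bash
python3 -m inch '[[0,0,0.01,0,0,0,1],[0,0,0.02,0,0,0,1],[0,0,0.028,0,0,0,1],[0,0,0.028,0,0,0,1]]' 40
python3 - <<'E'
from h import *
s=robot.sense();w=robot.grab_frame("wrist");cv2.imwrite("pics/w11.png",w["img"][:,:,::-1])
S=robot.grab_frame("side");crop(S,"s11",340,170,390,210,14)
E
```

```text
time_s: 14.68
tool_pos: [0.4113, -0.3183, -0.0211]
eef_rot: [[0.999, -0.038, -0.001], [-0.038, -0.999, 0.001], [-0.001, -0.001, -1.0]]
wrist_force: [0.1, 0.3, 0.8]
gripper_width: 0.0855
```

View pics/w11.png

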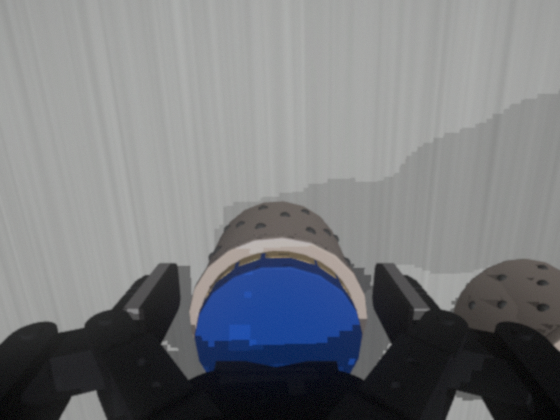

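View pics/s11.png

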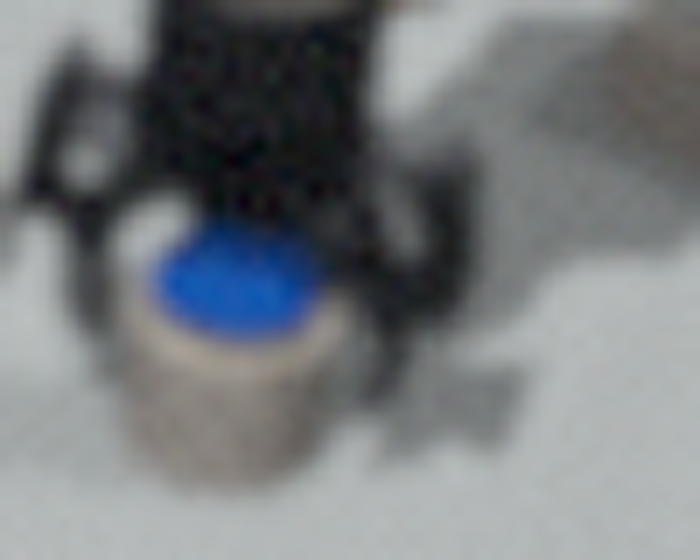

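```bash
python3 -m inch '[[0,0,0,0,0,0,0.6],[0,0,0,0,0,0,0.6],[0,0,0,0,0,0,0.6],[0,0,0,0,0,0,0.6],[0,0,-0.03,0,0,0,0.6],[0,0,-0.08,0,0,0,0.6],[0,0,-0.13,0,0,0,0.6],[0,0,-0.13,0,0,0,0.6]]' 40
python3 - <<'E'
from h import *
s=robot.sense();w=robot.grab_frame("wrist");cv2.imwrite("pics/w12.png",w["img"][:,:,::-1])
S=robot.grab_frame("side");crop(S,"s12",320,120,420,220,6)
T=robot.grab_frame("top");crop(T,"t12",240,180,360,270,6)
E
```

```text
time_s: 15.78
tool_pos: [0.4141, -0.3201, 0.1133]
eef_rot: [[0.999, -0.038, 0.006], [-0.038, -0.999, -0.004], [0.006, 0.004, -1.0]]
wrist_force: [-0.0, 0.3, -3.7]
gripper_width: 0.0628
```

View pics/w12.png

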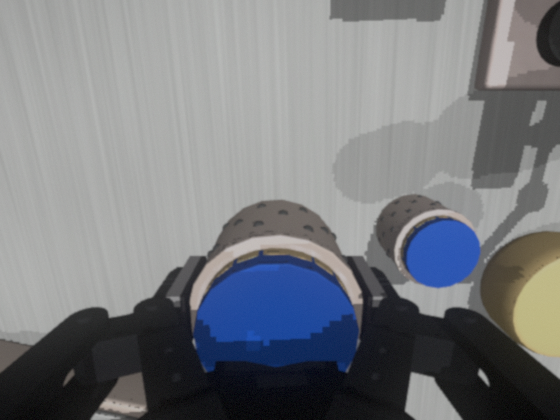

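View pics/s12.png

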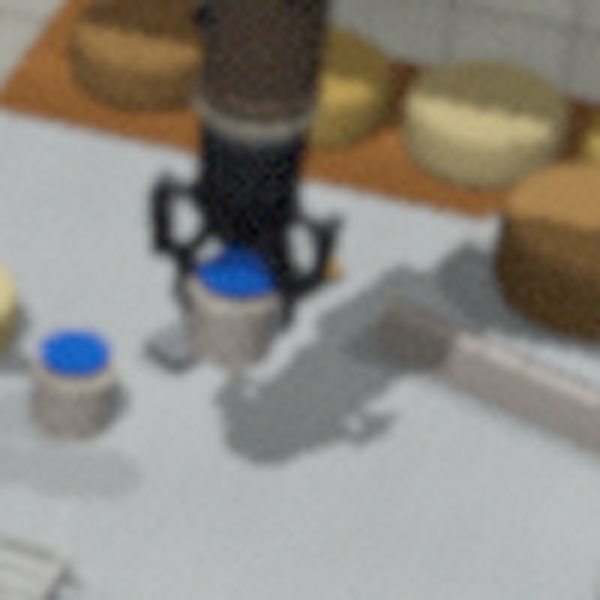

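View pics/t12.png

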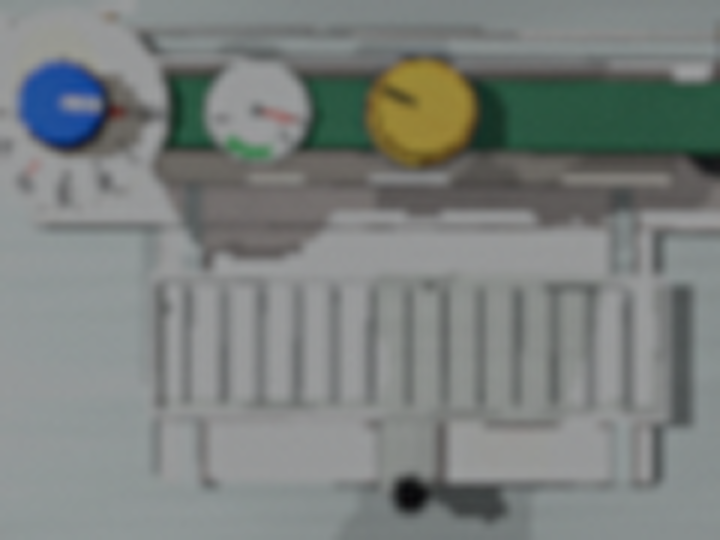

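Run:
```python
from h import *
T=robot.grab_frame("top")
a=atz(T,308.3,237.8,.042);print(a,W(-.13,0,.042),W(-.13,.0,0))
for u,v in ((155/6+240,282/6+180),(158/6+240,412/6+180),(665/6+240,282/6+180),(668/6+240,412/6+180)): print(atz(T,u,v,.042).round(4))
for y in (-.09,0,.09):print(y,W(-.13,y,.042).round(4))
go(W(-.128,-.088,.113),0)
```

```text
[ 0.51477318 -0.0087725   0.042     ] [ 0.51149987 -0.00740531  0.042     ] [ 0.51149987 -0.00740531  0.        ]
[0.5578 0.1417 0.042 ]
[0.4806 0.1421 0.042 ]
[ 0.5488 -0.1622  0.042 ]
[ 0.4714 -0.1613  0.042 ]
-0.09 [ 0.508  -0.0973  0.042 ]
0 [ 0.5115 -0.0074  0.042 ]
0.09 [0.515  0.0825 0.042 ]
shift [ 0.0907 -0.2264 -0.0046] turn [-0.0013  0.0023  0.001 ] len 0.244
```

```bash
python3 -m inch '[[0.02,-0.05,-0.005,0,0,0,0.6],[0.045,-0.11,-0.005,0,0,0,0.6],[0.07,-0.17,-0.005,0,0,0,0.6],[0.0935,-0.225,-0.005,0,0,0,0.6],[0.0935,-0.225,-0.005,0,0,0,0.6],[0.0935,-0.225,-0.005,0,0,0,0.6]]' 40
python3 - <<'E'
from h import *
s=robot.sense();w=robot.grab_frame("wrist");cv2.imwrite("pics/w13.png",w["img"][:,:,::-1])
print(s["gripper_width"])
E
```

```text
time_s: 16.73
tool_pos: [0.5129, -0.0975, 0.1134]
eef_rot: [[0.999, -0.037, -0.003], [-0.037, -0.999, 0.0], [-0.003, 0.0, -1.0]]
wrist_force: [-0.7, -0.1, -3.0]
gripper_width: 0.0629
0.06293477334305753
```

View pics/w13.png

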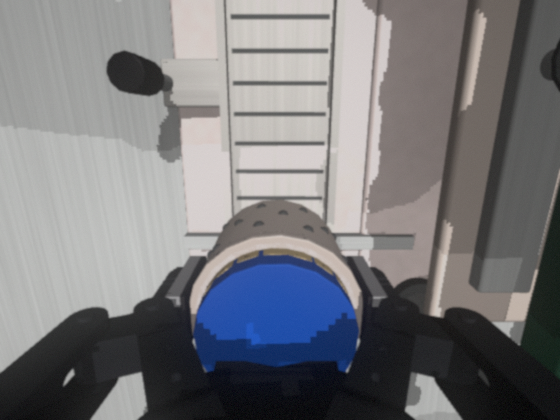

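Run:
```python
from h import *
s=robot.sense();w=robot.grab_frame("wrist")
def pr(p):
    d=p-np.array([PX,PY,0]);c,sn=np.cos(YAW),np.sin(YAW);return (c*d[0]+sn*d[1]).round(4),(-sn*d[0]+c*d[1]).round(4)
for n,u,v,z in (("knobtop",124,72,.103),("L100",229,100,.042),("R100",333,100,.042),("L170",233,170,.042),("R170",328,170,.042)):
    p=atz(w,u,v,z,s);print(n,p.round(4),pr(p))
```

```text
knobtop [ 0.4343 -0.0022  0.103 ] (np.float64(-0.2073), np.float64(0.0022))
L100 [ 0.481  -0.0159  0.042 ] (np.float64(-0.1601), np.float64(-0.0097))
R100 [ 0.5562 -0.0189  0.042 ] (np.float64(-0.0848), np.float64(-0.0097))
L170 [ 0.48   -0.0669  0.042 ] (np.float64(-0.1591), np.float64(-0.0607))
R170 [ 0.5529 -0.0698  0.042 ] (np.float64(-0.0862), np.float64(-0.0607))
```

```bash
python3 -m inch '[[0.003,0,0.04,0,0,0,0.6],[0.003,0,0.075,0,0,0,0.6],[0.003,0,0.09,0,0,0,0.6],[0.003,0,0.098,0,0,0,0.6],[0.003,0,0.102,0,0,0,0.6],[0.003,0,0.102,0,0,0,0.6]]' 40
python3 - <<'E'
from h import *
s=robot.sense();w=robot.grab_frame("wrist");cv2.imwrite("pics/w14.png",w["img"][:,:,::-1])
print(s["wrist_force"])
S=robot.grab_frame("side");crop(S,"s14",260,180,360,280,6)
E
```

```text
time_s: 17.58
tool_pos: [0.5174, -0.0977, 0.0134]
eef_rot: [[0.999, -0.038, 0.001], [-0.038, -0.999, -0.0], [0.001, 0.0, -1.0]]
wrist_force: [-0.3, -0.7, -2.5]
gripper_width: 0.0629
[-0.32599342 -0.68883084 -2.46432052]
```

View pics/w14.png

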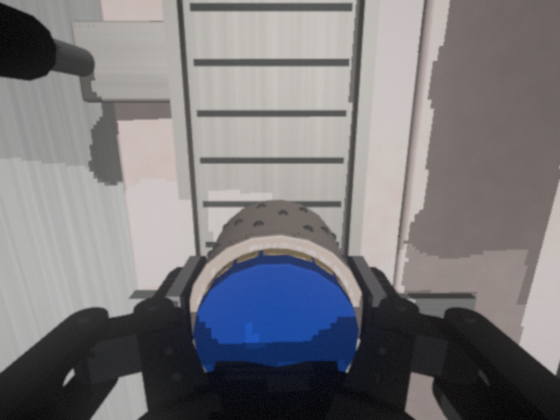

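View pics/s14.png

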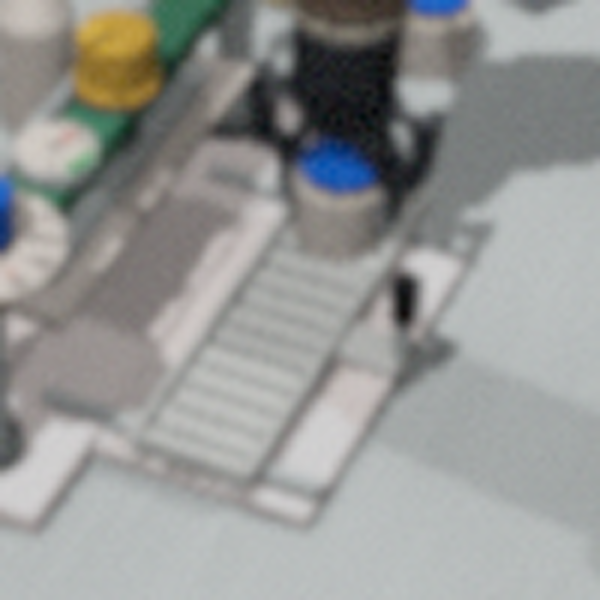

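```bash
python3 -m inch '[[-0.0015,0,0.0025,0,0,0,0.6],[-0.0015,0,0.0025,0,0,0,0.6],[-0.0015,0,0.0025,0,0,0,0.98],[-0.0015,0,0.0025,0,0,0,0.98],[-0.0015,0,0.0025,0,0,0,0.98],[-0.0015,0,0.0025,0,0,0,0.98],[-0.0015,0,-0.04,0,0,0,0.98],[-0.0015,0,-0.1,0,0,0,1],[-0.0015,0,-0.12,0,0,0,1]]' 40
python3 - <<'E'
from h import *
s=robot.sense();w=robot.grab_frame("wrist");cv2.imwrite("pics/w15.png",w["img"][:,:,::-1])
print(s["wrist_force"],s["gripper_width"])
go([.538,-.353,.14],0)
E
```

```text
time_s: 18.8
tool_pos: [0.5172, -0.0974, 0.1362]
eef_rot: [[0.999, -0.038, 0.005], [-0.038, -0.999, -0.001], [0.005, 0.0, -1.0]]
wrist_force: [-0.0, -0.5, -0.9]
gripper_width: 0.0854
[-0.00476213 -0.49972485 -0.94427845] 0.08543478597692931
shift [ 0.0299  0.2544 -0.0022] turn [ 0.0008 -0.0062  0.0011] len 0.256
```

View pics/w15.png

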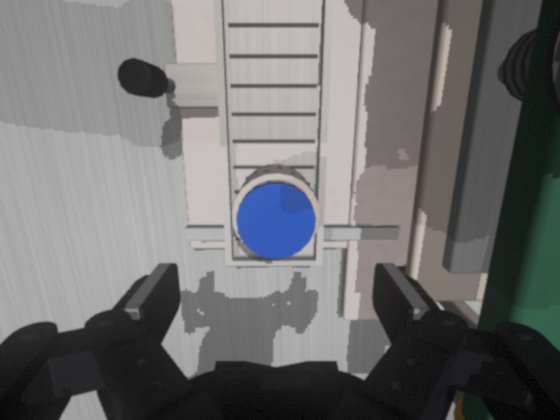

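Run:
```python
from h import *
s=robot.sense();w=robot.grab_frame("wrist")
def pr(p):
    d=p-np.array([PX,PY,0]);c,sn=np.cos(YAW),np.sin(YAW);return (c*d[0]+sn*d[1]).round(4),(-sn*d[0]+c*d[1]).round(4)
for n,u,v,z in (("mould",275.5,220,.098),("endL",227,264,.042),("endR",322,264,.042),("knob",136,76,.103)):
    p=atz(w,u,v,z,s);print(n,p.round(4),pr(p))
```

```text
mould [ 0.5171 -0.097   0.098 ] (np.float64(-0.1209), np.float64(-0.0893))
endL [ 0.4707 -0.1558  0.042 ] (np.float64(-0.165), np.float64(-0.1499))
endR [ 0.5575 -0.1594  0.042 ] (np.float64(-0.0781), np.float64(-0.1501))
knob [ 0.4366 -0.0008  0.103 ] (np.float64(-0.2051), np.float64(0.0037))
```

```bash
python3 -m inch '[[0.005,0.06,-0.01,0,0,0,1],[0.013,0.12,-0.01,0,0,0,1],[0.02,0.18,0,0,0,0,1],[0.0299,0.24,0,0,0,0,1],[0.0299,0.2544,0,0,0,0,1],[0.0299,0.2544,0,0,0,0,1]]' 40
python3 - <<'E'
from h import *
s=robot.sense();w=robot.grab_frame("wrist");cv2.imwrite("pics/w16.png",w["img"][:,:,::-1])
E
```

```text
time_s: 19.65
tool_pos: [0.5346, -0.3533, 0.1313]
eef_rot: [[0.999, -0.04, -0.002], [-0.04, -0.999, 0.001], [-0.002, -0.001, -1.0]]
wrist_force: [-0.2, 0.9, -0.0]
gripper_width: 0.0853
```

View pics/w16.png

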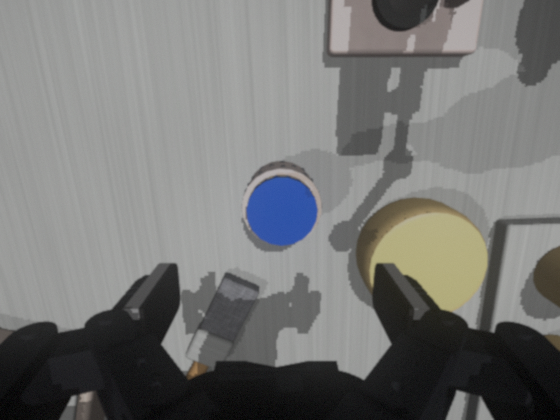

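Run:
```python
from h import *
s=robot.sense();w=robot.grab_frame("wrist")
for n,u,v,z in (("mould",282,211,.066),("wheel",430,262,.05),("wheelL",371,262,.05),("brush",243,277,.03),("brush2",258,287,.03),("brush3",190,355,.03)):
    p=atz(w,u,v,z,s);print(n,p.round(4))
go([.5375,-.3525,-.0207],0)
```

```text
mould [ 0.5392 -0.3522  0.066 ]
wheel [ 0.6659 -0.4077  0.05  ]
wheelL [ 0.6149 -0.4058  0.05  ]
brush [ 0.5005 -0.4265  0.03  ]
brush2 [ 0.5141 -0.4376  0.03  ]
brush3 [ 0.4405 -0.5125  0.03  ]
shift [0.002  0.0021 0.1529] turn [-0.0016  0.0007  0.0031] len 0.153
```

```bash
python3 -m inch '[[0.003,0,0.05,0,0,0,1],[0.003,0,0.1,0,0,0,1],[0.003,0,0.13,0,0,0,1],[0.003,0,0.145,0,0,0,1],[0.003,0,0.153,0,0,0,1],[0.003,0,0.153,0,0,0,1]]' 40
python3 - <<'E'
from h import *
s=robot.sense();w=robot.grab_frame("wrist");cv2.imwrite("pics/w17.png",w["img"][:,:,::-1])
E
```

```text
time_s: 20.5
tool_pos: [0.5391, -0.3527, -0.0196]
eef_rot: [[0.999, -0.037, 0.001], [-0.037, -0.999, -0.0], [0.001, 0.0, -1.0]]
wrist_force: [0.4, 0.2, -0.2]
gripper_width: 0.0857
```

View pics/w17.png

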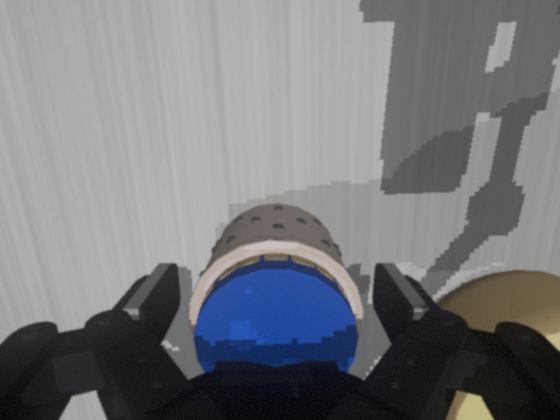

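```bash
python3 -m inch '[[0,0,0,0,0,0,0.6],[0,0,0,0,0,0,0.6],[0,0,0,0,0,0,0.6],[0,0,0,0,0,0,0.6],[0,0,-0.03,0,0,0,0.6],[0,0,-0.08,0,0,0,0.6],[0,0,-0.13,0,0,0,0.6],[0,0,-0.16,0,0,0,0.6],[0,0,-0.16,0,0,0,0.6]]' 40
python3 - <<'E'
from h import *
go(W(-.1215,.001,.135),0)
E
```

```text
time_s: 21.68
tool_pos: [0.54, -0.3537, 0.1425]
eef_rot: [[0.999, -0.038, 0.004], [-0.038, -0.999, -0.002], [0.004, 0.002, -1.0]]
wrist_force: [-0.9, 0.2, -3.3]
gripper_width: 0.0631
shift [-0.0332 -0.346   0.0065] turn [ 0.0023 -0.0042  0.0009] len 0.348
```

```bash
python3 -m inch '[[-0.005,-0.05,0,0,0,0,0.6],[-0.01,-0.11,0,0,0,0,0.6],[-0.016,-0.17,0,0,0,0,0.6],[-0.022,-0.23,0,0,0,0,0.6],[-0.028,-0.29,0,0,0,0,0.6],[-0.0332,-0.346,0,0,0,0,0.6],[-0.0332,-0.346,0,0,0,0,0.6],[-0.0332,-0.346,0,0,0,0,0.6]]' 40
python3 - <<'E'
from h import *
s=robot.sense();w=robot.grab_frame("wrist");cv2.imwrite("pics/w18.png",w["img"][:,:,::-1])
go(W(-.1215,.001,.0125),0)
T=robot.grab_frame("top");crop(T,"t18",180,150,430,300,3)
E
```

```text
time_s: 22.68
tool_pos: [0.5177, -0.0065, 0.1386]
eef_rot: [[0.999, -0.038, -0.002], [-0.038, -0.999, -0.001], [-0.002, 0.001, -1.0]]
wrist_force: [0.5, -0.1, -4.2]
gripper_width: 0.0631
shift [ 0.0024 -0.0008  0.1262] turn [ 0.0008  0.0019 -0.0001] len 0.126
```

View pics/w18.png

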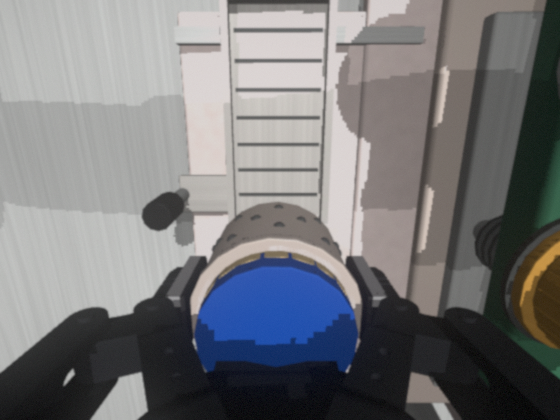

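View pics/t18.png

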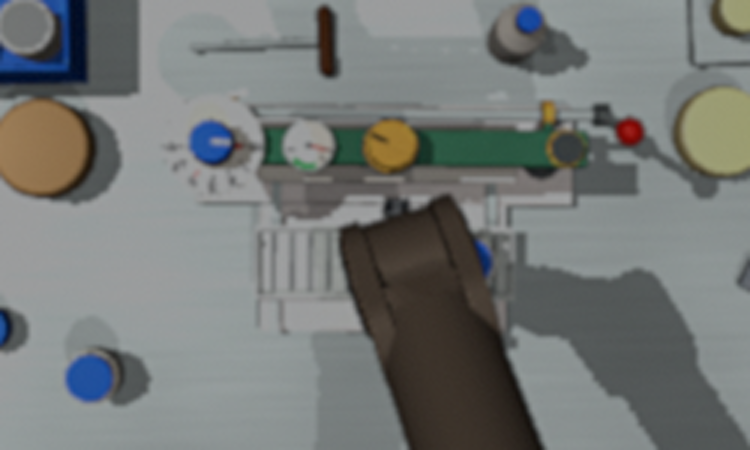

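```bash
python3 -m inch '[[0.001,0,0.05,0,0,0,0.6],[0.001,0,0.09,0,0,0,0.6],[0.001,0,0.11,0,0,0,0.6],[0.001,0,0.12,0,0,0,0.6],[0.001,0,0.126,0,0,0,0.6],[0.001,0,0.128,0,0,0,0.6],[0.001,0,0.128,0,0,0,0.6]]' 40
python3 - <<'E'
from h import *
s=robot.sense();w=robot.grab_frame("wrist");cv2.imwrite("pics/w19.png",w["img"][:,:,::-1])
E
```

```text
time_s: 23.65
tool_pos: [0.5209, -0.0067, 0.0131]
eef_rot: [[0.999, -0.039, 0.002], [-0.039, -0.999, -0.001], [0.003, 0.001, -1.0]]
wrist_force: [-0.8, -2.4, 2.3]
gripper_width: 0.0627
```

View pics/w19.png

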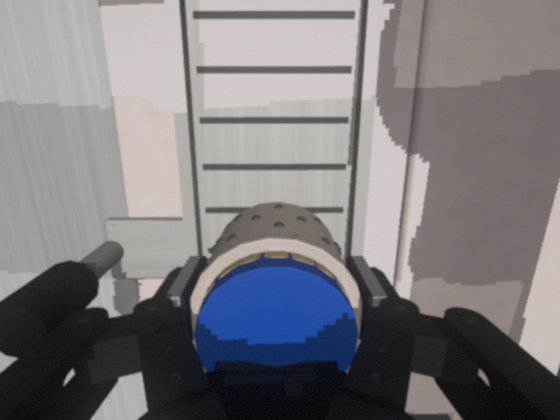

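```bash
python3 -m inch '[[0,0,0,0,0,0,0.8],[0,0,0,0,0,0,0.85],[0,0,0,0,0,0,0.85],[0,0,-0.02,0,0,0,0.85],[0,0,-0.06,0,0,0,0.85],[0,0,-0.12,0,0,0,1],[0,0,-0.15,0,0,0,1],[0,0,-0.15,0,0,0,1]]' 40
python3 - <<'E'
from h import *
s=robot.sense();w=robot.grab_frame("wrist");cv2.imwrite("pics/w20.png",w["img"][:,:,::-1])
T=robot.grab_frame("top");crop(T,"t20",180,230,280,320,6)
go([.395,.341,.16],0)
E
```

```text
time_s: 24.7
tool_pos: [0.5213, -0.0057, 0.1643]
eef_rot: [[0.999, -0.038, 0.005], [-0.038, -0.999, -0.0], [0.005, -0.0, -1.0]]
wrist_force: [-0.8, 0.2, -0.1]
gripper_width: 0.0855
shift [-0.1375 -0.3422  0.0014] turn [0.0003 0.0001 0.0011] len 0.369
```

View pics/w20.png

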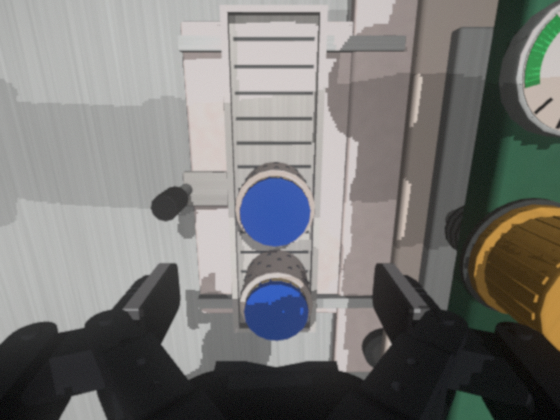

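View pics/t20.png

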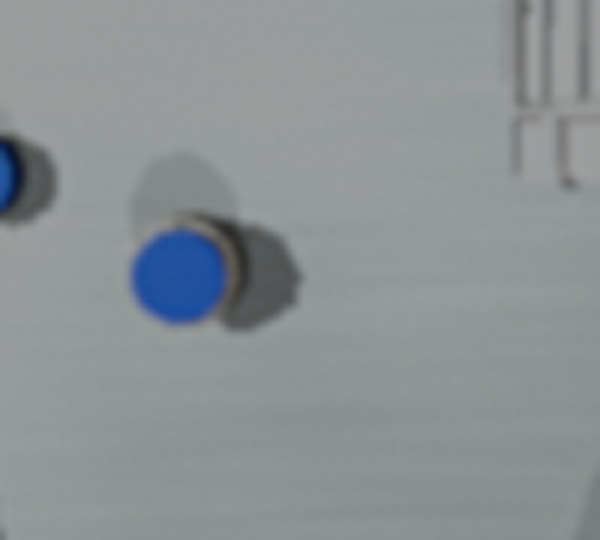

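Two moulds stand on the tray, at (275,212) and (275,310), and the third is unmoved. Going to it.

```bash
python3 -m inch '[[-0.02,-0.05,0,0,0,0,1],[-0.045,-0.11,0,0,0,0,1],[-0.068,-0.17,0,0,0,0,1],[-0.091,-0.23,0,0,0,0,1],[-0.115,-0.29,0,0,0,0,1],[-0.1375,-0.332,0,0,0,0,1],[-0.1375,-0.332,0,0,0,0,1],[-0.1375,-0.332,0,0,0,0,1]]' 40
python3 - <<'E'
from h import *
s=robot.sense();w=robot.grab_frame("wrist");cv2.imwrite("pics/w21.png",w["img"][:,:,::-1])
E
```

```text
time_s: 25.8
tool_pos: [0.3944, 0.33, 0.1605]
eef_rot: [[0.999, -0.038, -0.002], [-0.038, -0.999, -0.002], [-0.002, 0.002, -1.0]]
wrist_force: [1.0, -1.0, -0.2]
gripper_width: 0.0854
```

View pics/w21.png

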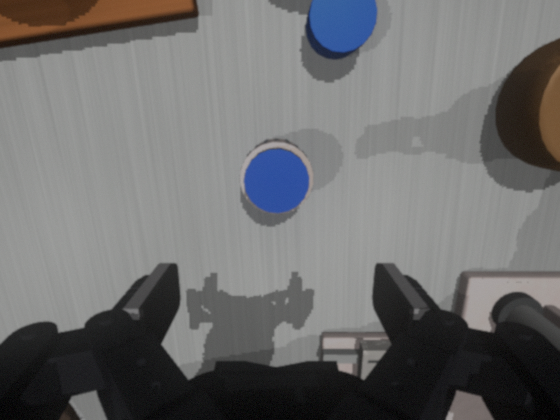

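Run:
```python
from h import *
s=robot.sense();w=robot.grab_frame("wrist")
p=atz(w,277,180,.066,s);print(p)
go([p[0],p[1],-.02],0)
```

```text
[0.39583617 0.34723334 0.066     ]
shift [-1.000e-04 -1.840e-02  1.809e-01] turn [ 0.0017  0.0008 -0.001 ] len 0.182
```

```bash
python3 -m inch '[[0,-0.0178,0.05,0,0,0,1],[0,-0.0178,0.1,0,0,0,1],[0,-0.0178,0.1,0,0,0,1]]' 40
python3 - <<'E'
from h import *
s=robot.sense();w=robot.grab_frame("wrist");cv2.imwrite("pics/w22.png",w["img"][:,:,::-1])
go([.3955,.3472,-.02],0)
print(proj(w,[.3955,.347,.066],s))
E
```

```text
time_s: 26.28
tool_pos: [0.3943, 0.3451, 0.0588]
eef_rot: [[0.999, -0.04, -0.005], [-0.04, -0.999, -0.005], [-0.005, 0.006, -1.0]]
wrist_force: [-0.8, -0.3, 1.1]
gripper_width: 0.0853
shift [ 0.0003 -0.0006  0.0812] turn [ 0.0027  0.0023 -0.0005] len 0.081
[279.02382713 243.59267022]
```

View pics/w22.png

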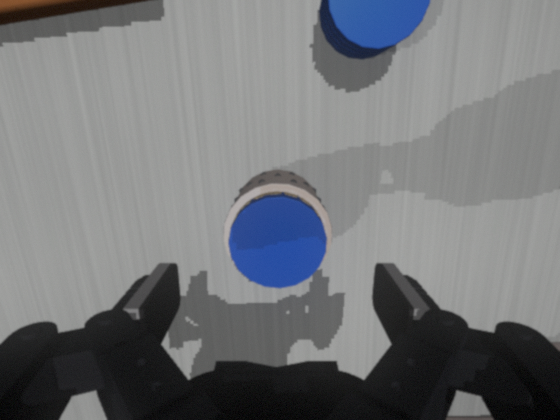

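```bash
python3 -m inch '[[0,-0.001,0.04,0,0,0,1],[0,-0.001,0.07,0,0,0,1],[0,-0.001,0.08,0,0,0,1],[0,-0.001,0.08,0,0,0,1],[0,-0.001,0.08,0,0,0,0.6],[0,-0.001,0.08,0,0,0,0.6],[0,-0.001,0.08,0,0,0,0.6],[0,-0.001,0.08,0,0,0,0.6],[0,-0.001,0.05,0,0,0,0.6],[0,-0.001,0,0,0,0,0.6],[0,-0.001,-0.05,0,0,0,0.6],[0,-0.001,-0.08,0,0,0,0.6],[0,-0.001,-0.08,0,0,0,0.6]]' 40
python3 - <<'E'
from h import *
s=robot.sense();w=robot.grab_frame("wrist");cv2.imwrite("pics/w23.png",w["img"][:,:,::-1])
go(W(-.1212,.091,.138),0)
E
```

```text
time_s: 27.95
tool_pos: [0.3966, 0.351, 0.1447]
eef_rot: [[0.999, -0.038, 0.004], [-0.038, -0.999, 0.003], [0.004, -0.003, -1.0]]
wrist_force: [0.1, -0.2, -4.4]
gripper_width: 0.0629
shift [0.138  0.2617 0.0048] turn [-0.0012 -0.002   0.0008] len 0.296
```

View pics/w23.png

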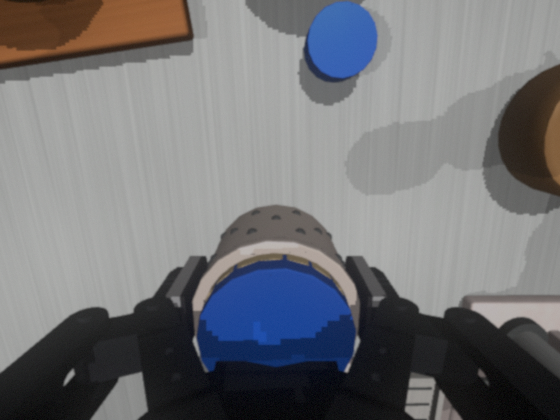

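```bash
python3 -m inch '[[0.025,0.05,0,0,0,0,0.6],[0.052,0.1,0,0,0,0,0.6],[0.08,0.15,0,0,0,0,0.6],[0.11,0.205,0,0,0,0,0.6],[0.138,0.26,0,0,0,0,0.6],[0.138,0.26,0,0,0,0,0.6],[0.138,0.26,0,0,0,0,0.6]]' 40
python3 - <<'E'
from h import *
s=robot.sense();w=robot.grab_frame("wrist");cv2.imwrite("pics/w24.png",w["img"][:,:,::-1])
go(W(-.1212,.091,.0125),0)
E
```

```text
time_s: 28.88
tool_pos: [0.5224, 0.0846, 0.1405]
eef_rot: [[0.999, -0.039, -0.003], [-0.039, -0.999, 0.0], [-0.003, 0.0, -1.0]]
wrist_force: [-1.2, 1.9, -2.6]
gripper_width: 0.0626
shift [0.0018 0.0024 0.1283] turn [-0.0002  0.002   0.0023] len 0.128
```

View pics/w24.png

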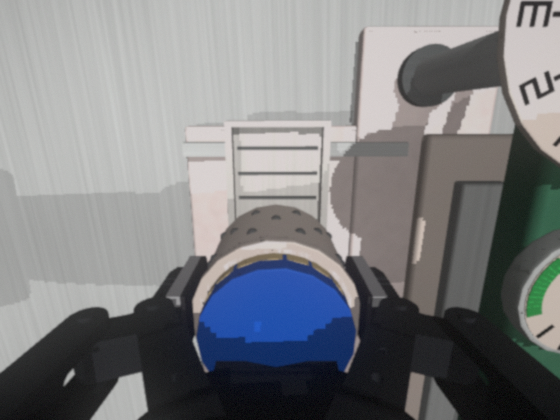

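```bash
python3 -m inch '[[0.0005,0.001,0.05,0,0,0,0.6],[0.0005,0.001,0.09,0,0,0,0.6],[0.0005,0.001,0.11,0,0,0,0.6],[0.0005,0.001,0.122,0,0,0,0.6],[0.0005,0.001,0.128,0,0,0,0.6],[0.0005,0.001,0.13,0,0,0,0.6],[0.0005,0.001,0.13,0,0,0,0.6]]' 40
python3 - <<'E'
from h import *
s=robot.sense();w=robot.grab_frame("wrist");cv2.imwrite("pics/w25.png",w["img"][:,:,::-1]);print(s["wrist_force"])
E
```

```text
time_s: 29.8
tool_pos: [0.5277, 0.0847, 0.0154]
eef_rot: [[0.999, -0.037, 0.008], [-0.037, -0.999, 0.0], [0.008, -0.001, -1.0]]
wrist_force: [-0.5, -2.2, 24.9]
gripper_width: 0.0633
[-0.49371984 -2.22793574 24.89479383]
```

View pics/w25.png

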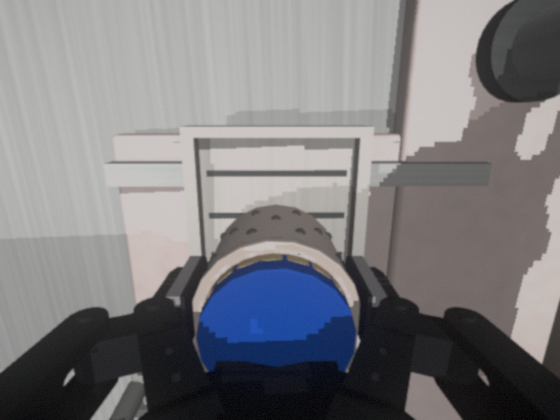

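```bash
python3 -m inch '[[-0.001,0,-0.003,0,0,0,0.6],[-0.001,0,-0.003,0,0,0,0.6],[-0.001,0,-0.003,0,0,0,0.85],[-0.001,0,-0.003,0,0,0,0.95],[-0.001,0,-0.003,0,0,0,0.95],[-0.001,0,-0.03,0,0,0,0.95],[-0.001,0,-0.08,0,0,0,0.95],[-0.001,0,-0.13,0,0,0,1],[-0.001,0,-0.17,0,0,0,1],[-0.001,0,-0.17,0,0,0,1]]' 40
python3 - <<'E'
from h import *
s=robot.sense();w=robot.grab_frame("wrist");cv2.imwrite("pics/w26.png",w["img"][:,:,::-1]);print(s["wrist_force"])
E
```

```text
time_s: 31.1
tool_pos: [0.525, 0.0844, 0.1849]
eef_rot: [[0.999, -0.038, 0.006], [-0.038, -0.999, 0.001], [0.006, -0.001, -1.0]]
wrist_force: [-0.5, 0.2, -0.3]
gripper_width: 0.0856
[-0.52764691  0.19670282 -0.27602586]
```

View pics/w26.png

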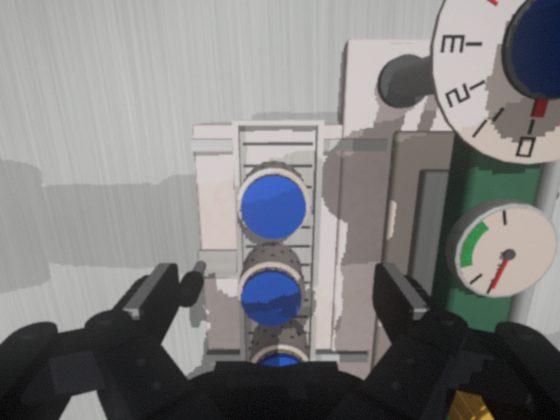

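Run:
```python
from h import *
go([.436,-.001,.16],-np.pi/2)
```

```text
shift [-0.0845  0.0881  0.0226] turn [-0.0022 -0.0018  1.5717] len 0.124
```

```bash
python3 -m inch '[[-0.04,0.04,0,0,0,0.18,0.6],[-0.0845,0.0881,0.01,0,0,0.36,0.6],[-0.0845,0.0881,0.023,0,0,0.54,0.6],[-0.0845,0.0881,0.023,0,0,0.72,0.6],[-0.0845,0.0881,0.023,0,0,0.9,0.6],[-0.0845,0.0881,0.023,0,0,1.08,0.6],[-0.0845,0.0881,0.023,0,0,1.26,0.6],[-0.0845,0.0881,0.023,0,0,1.44,0.6],[-0.0845,0.0881,0.023,0,0,1.5717,0.6],[-0.0845,0.0881,0.023,0,0,1.5717,0.6],[-0.0845,0.0881,0.023,0,0,1.5717,0.6]]' 40
python3 - <<'E'
from h import *
s=robot.sense();w=robot.grab_frame("wrist");cv2.imwrite("pics/w27.png",w["img"][:,:,::-1]);print(s["wrist_force"])
E
```

```text
time_s: 32.52
tool_pos: [0.4347, -0.0012, 0.1581]
eef_rot: [[-0.036, -0.999, -0.001], [-0.999, 0.036, -0.0], [0.0, 0.001, -1.0]]
wrist_force: [-0.5, 0.7, -0.3]
gripper_width: 0.0513
[-0.5146762   0.70578751 -0.26274749]
```

View pics/w27.png

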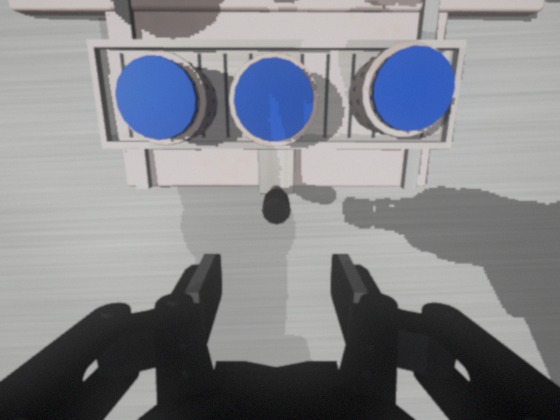

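Run:
```python
from h import *
s=robot.sense();w=robot.grab_frame("wrist")
def pr(p):
    d=p-np.array([PX,PY,0]);c,sn=np.cos(YAW),np.sin(YAW);return (c*d[0]+sn*d[1]).round(4),(-sn*d[0]+c*d[1]).round(4)
for n,u,v,z in (("L",156,97,.098),("M",273.5,99,.098),("R",413,87,.098),("fl",90,42,.042),("fr",464,42,.042),("nl",105,145,.042),("nr",452,146,.042),("knob",276.5,212,.103)):
    p=atz(w,u,v,z,s);print(n,p.round(4),pr(p))
go([.436,-.001,.028],-np.pi/2)
```

```text
L [0.5193 0.0791 0.098 ] (np.float64(-0.1256), np.float64(0.0868))
M [ 0.515  -0.0018  0.098 ] (np.float64(-0.1267), np.float64(0.0058))
R [ 0.5193 -0.0974  0.098 ] (np.float64(-0.1187), np.float64(-0.0896))
fl [0.5669 0.1463 0.042 ] (np.float64(-0.0807), np.float64(0.1558))
fr [ 0.5556 -0.1583  0.042 ] (np.float64(-0.08), np.float64(-0.149))
nl [0.4842 0.1492 0.042 ] (np.float64(-0.1634), np.float64(0.1555))
nr [ 0.472 -0.158  0.042] (np.float64(-0.1636), np.float64(-0.1521))
knob [ 0.435  -0.0009  0.103 ] (np.float64(-0.2067), np.float64(0.0035))
shift [-0.0002 -0.0011  0.1304] turn [ 0.0007 -0.0001  0.0021] len 0.13
```

```bash
python3 -m inch '[[0,0,0.05,0,0,0,0.6],[0,0,0.1,0,0,0,0.6],[0,0,0.12,0,0,0,0.6],[0,0,0.13,0,0,0,0.6],[0,0,0.13,0,0,0,0.6]]' 40
python3 - <<'E'
from h import *
s=robot.sense();w=robot.grab_frame("wrist");cv2.imwrite("pics/w28.png",w["img"][:,:,::-1]);print(s["wrist_force"])
E
```

```text
time_s: 33.25
tool_pos: [0.4352, -0.0011, 0.0287]
eef_rot: [[-0.038, -0.999, -0.001], [-0.999, 0.038, -0.0], [0.0, 0.001, -1.0]]
wrist_force: [-0.4, 0.2, 0.6]
gripper_width: 0.051
[-0.37720169  0.18142432  0.64740194]
```

View pics/w28.png

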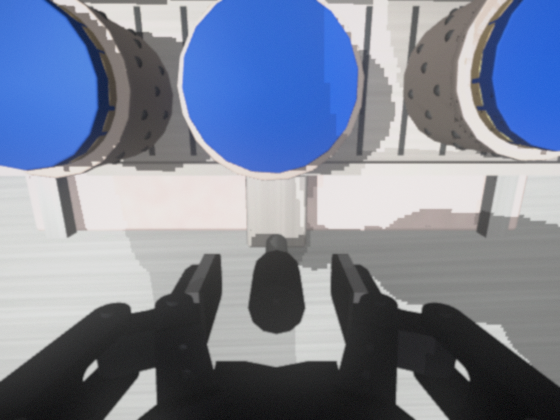

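```bash
python3 -m inch '[[0,0,-0.04,0,0,0,0.6],[0,0.01,-0.06,0,0,0,0.6],[0,0.042,-0.06,0,0,0,0],[0,0.042,-0.04,0,0,0,0],[0,0.042,0,0,0,0,0],[0,0.042,0,0,0,0,0],[0,0.042,0,0,0,0,0],[0,0.035,0,0,0,0,0],[0,0.028,0,0,0,0,0],[0,0.022,0,0,0,0,0],[0,0.015,0,0,0,0,0],[0,0.008,0,0,0,0,0],[0,0,0,0,0,0,0]]' 40
python3 - <<'E'
from h import *
s=robot.sense();w=robot.grab_frame("wrist");cv2.imwrite("pics/w29.png",w["img"][:,:,::-1]);print(s["wrist_force"])
E
```

```text
time_s: 34.92
tool_pos: [0.4353, -0.0012, 0.0287]
eef_rot: [[-0.039, -0.999, -0.001], [-0.999, 0.039, -0.0], [0.0, 0.001, -1.0]]
wrist_force: [-2.7, 0.5, 2.0]
gripper_width: -0.0
[-2.66376249  0.51155339  2.01480086]
```

View pics/w29.png

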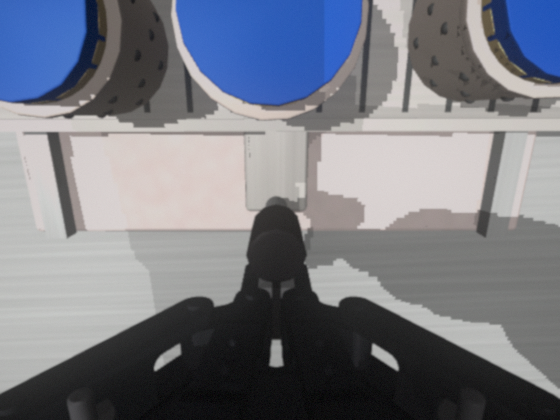

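```bash
python3 -m inch '[[0,-0.007,0,0,0,0,0],[0,-0.014,0,0,0,0,0],[0,-0.021,0,0,0,0,0],[0,-0.028,0,0,0,0,0],[0,-0.035,0,0,0,0,0],[0,-0.042,0,0,0,0,0],[0,-0.049,0,0,0,0,0],[0,-0.056,0,0,0,0,0],[0,-0.063,0,0,0,0,0],[0,-0.07,0,0,0,0,0],[0,-0.077,0,0,0,0,0],[0,-0.084,0,0,0,0,0],[0,-0.091,0,0,0,0,0],[0,-0.096,0,0,0,0,0],[0,-0.096,0,0,0,0,0]]' 40
python3 - <<'E'
from h import *
s=robot.sense();w=robot.grab_frame("wrist");cv2.imwrite("pics/w30.png",w["img"][:,:,::-1])
S=robot.grab_frame("side");crop(S,"s30",220,130,360,270,4)
E
```

```text
time_s: 36.85
tool_pos: [0.5325, -0.0052, 0.0291]
eef_rot: [[-0.039, -0.999, 0.002], [-0.999, 0.039, -0.0], [0.0, -0.002, -1.0]]
wrist_force: [-0.5, 0.5, 0.2]
gripper_width: 0.0001
```

View pics/w30.png

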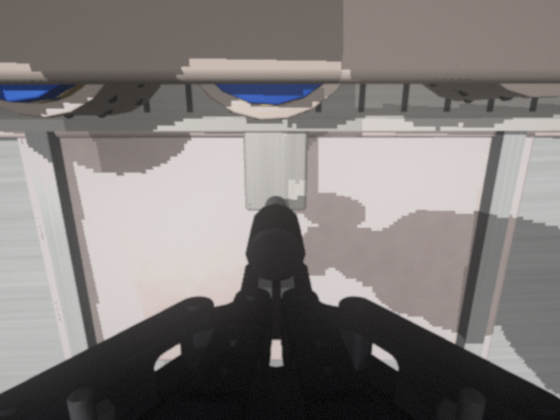

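View pics/s30.png

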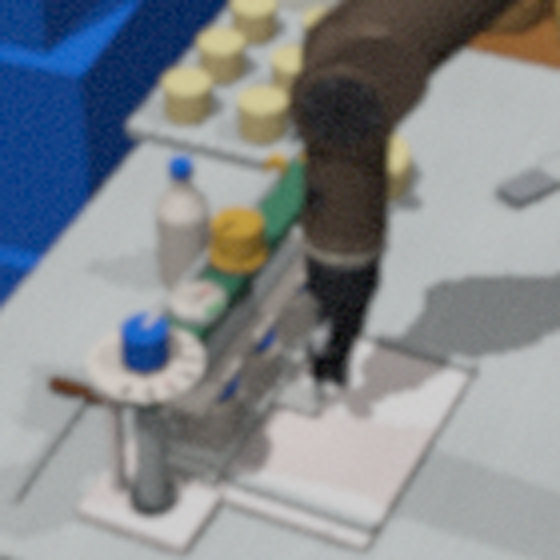

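```bash
python3 -m inch '[[0,-0.004,0,0,0,0,0],[0,-0.008,0,0,0,0,0],[0,-0.011,0,0,0,0,0],[0,-0.014,0,0,0,0,0],[0,-0.014,0,0,0,0,0]]' 40
```

```text
time_s: 37.58
tool_pos: [0.5384, -0.0055, 0.0275]
eef_rot: [[-0.038, -0.999, -0.012], [-0.999, 0.038, -0.001], [0.002, 0.012, -1.0]]
wrist_force: [-21.8, 1.6, 12.2]
gripper_width: 0.0002
```

```bash
python3 -m inch '[[0,-0.002,0,0,0,0,0],[0,-0.004,0,0,0,0,0],[0,-0.004,0,0,0,0,0]]' 40
```

```text
time_s: 37.95
tool_pos: [0.538, -0.0056, 0.0266]
eef_rot: [[-0.038, -0.999, -0.019], [-0.999, 0.038, -0.002], [0.002, 0.019, -1.0]]
wrist_force: [-32.9, 1.5, 17.9]
gripper_width: 0.0
```

```bash
python3 -m inch '[[0,0.02,0,0,0,0,0],[0,0.05,0,0,0,0,0],[0,0.05,-0.03,0,0,0,0],[0,0.06,-0.08,0,0,0,0],[0,0.06,-0.13,0,0,0,0],[0,0.06,-0.13,0,0,0,0]]' 40
python3 - <<'E'
from h import *
s=robot.sense();w=robot.grab_frame("wrist");cv2.imwrite("pics/w31.png",w["img"][:,:,::-1])
T=robot.grab_frame("top");crop(T,"t31",230,170,400,270,4)
S=robot.grab_frame("side");crop(S,"s31",220,130,360,270,4)
E
```

```text
time_s: 38.7
tool_pos: [0.4926, -0.0029, 0.1628]
eef_rot: [[-0.039, -0.999, 0.009], [-0.999, 0.039, 0.0], [-0.001, -0.009, -1.0]]
wrist_force: [0.2, -0.8, -0.5]
gripper_width: 0.0002
```

View pics/w31.png

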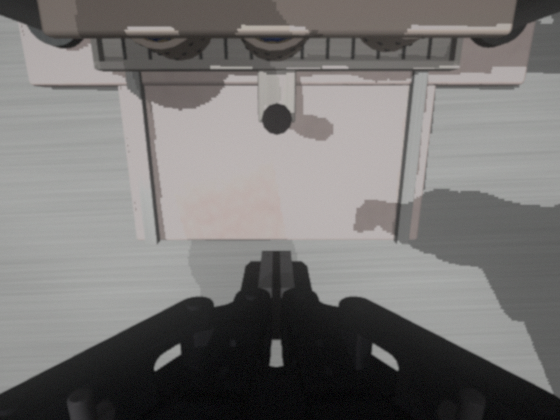

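View pics/t31.png

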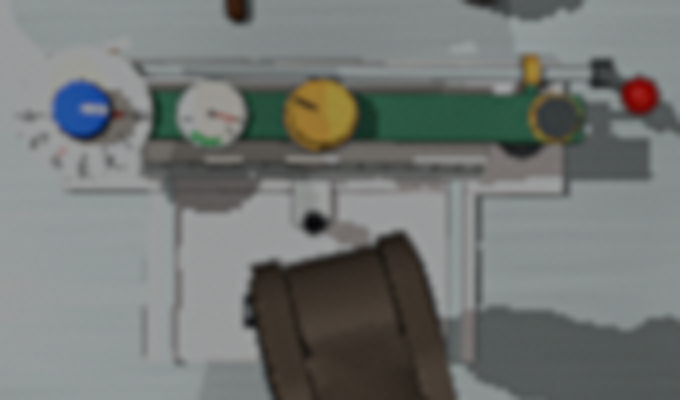

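View pics/s31.png

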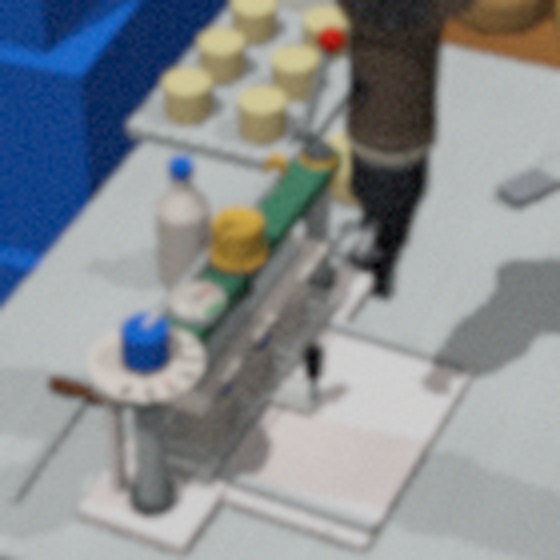

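Run:
```python
from h import *
T=robot.grab_frame("top")
a=cv2.imread("pics/top0.png")[:,:,::-1].astype(float);b=T["img"].astype(float)
def cen(im,x0,y0,x1,y1):
    g=im[y0:y1,x0:x1].sum(2)/3;w=np.clip(80-g,0,None);yy,xx=np.mgrid[y0:y1,x0:x1];return (w*xx).sum()/w.sum(),(w*yy).sum()/w.sum(),w.sum()
c0=cen(a,303,257,314,268);c1=cen(b,303,219,314,231);print(c0,c1)
p0=atz(T,*c0[:2],.1);p1=atz(T,*c1[:2],.1);print(p0,p1,np.linalg.norm(p1-p0))
S=robot.grab_frame("side")
a=cv2.imread("pics/side0.png")[:,:,::-1].astype(float);b=S["img"].astype(float)
c0=cen(a,322,222,333,238);c1=cen(b,293,213,303,227);print(c0,c1)
p0=atz(S,*c0[:2],.086);p1=atz(S,*c1[:2],.086);print(p0,p1,np.linalg.norm(p1-p0))
```

```text
(np.float64(308.3282343790511), np.float64(262.0246305418719), np.float64(1285.6666666666667)) (np.float64(308.2217997465146), np.float64(225.36692015209127), np.float64(1052.0))
[ 0.43253235 -0.00387741  0.1       ] [ 0.55823146 -0.00742174  0.1       ] 0.12574906568184577
(np.float64(326.8403028118241), np.float64(229.33561643835617), np.float64(924.6666666666666)) (np.float64(297.67620967741937), np.float64(219.71249999999998), np.float64(826.6666666666667))
[ 0.43154197 -0.00156509  0.086     ] [ 0.55966714 -0.008496    0.086     ] 0.1283125005828422
```

Run:
```python
from h import *
print(robot.sense()["qpos"].round(2))
sh,rv=go([.651,.170,.25],1.35)
```

```text
[ 0.13  0.27 -0.28  1.93  0.09  0.95 -1.81]
shift [-0.1795 -0.1555 -0.0928] turn [ 6.0000e-04  3.1000e-03 -2.9206e+00] len 0.255
```

```bash
python3 -m inch '[[0,0,-0.05,0,0,-0.18,0.7],[0,0,-0.093,0,0,-0.36,0.7],[-0.03,-0.02,-0.093,0,0,-0.54,0.7],[-0.06,-0.05,-0.093,0,0,-0.72,0.7],[-0.1,-0.08,-0.093,0,0,-0.9,0.7],[-0.14,-0.11,-0.093,0,0,-1.08,0.7],[-0.1795,-0.14,-0.093,0,0,-1.26,0.7],[-0.1795,-0.1555,-0.093,0,0,-1.44,0.7],[-0.1795,-0.1555,-0.093,0,0,-1.62,0.7],[-0.1795,-0.1555,-0.093,0,0,-1.8,0.7],[-0.1795,-0.1555,-0.093,0,0,-1.98,0.7],[-0.1795,-0.1555,-0.093,0,0,-2.16,0.7],[-0.1795,-0.1555,-0.093,0,0,-2.34,0.7],[-0.1795,-0.1555,-0.093,0,0,-2.52,0.7],[-0.1795,-0.1555,-0.093,0,0,-2.7,0.7],[-0.1795,-0.1555,-0.093,0,0,-2.92,0.7],[-0.1795,-0.1555,-0.093,0,0,-2.92,0.7],[-0.1795,-0.1555,-0.093,0,0,-2.92,0.7]]' 30
python3 - <<'E'
from h import *
s=robot.sense();w=robot.grab_frame("wrist");cv2.imwrite("pics/w32.png",w["img"][:,:,::-1]);print(s["qpos"].round(2))
print(proj(w,W(0,.19,.24),s))
T=robot.grab_frame("top");S=robot.grab_frame("side");crop(S,"s32",220,150,320,250,6)
E
```

```text
time_s: 41.2
tool_pos: [0.6514, 0.17, 0.2508]
eef_rot: [[0.261, 0.965, -0.001], [0.965, -0.261, -0.0], [-0.0, -0.001, -1.0]]
wrist_force: [-0.6, 0.4, -0.2]
gripper_width: 0.0597
[ 0.16  0.63 -0.88  1.3   0.48  1.42  0.61]
[285.57740765 228.76219474]
```

View pics/w32.png

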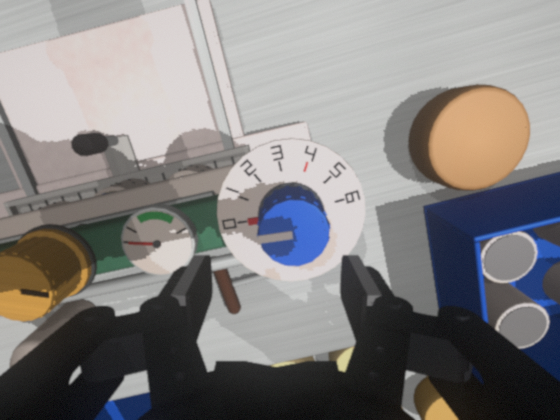

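View pics/s32.png

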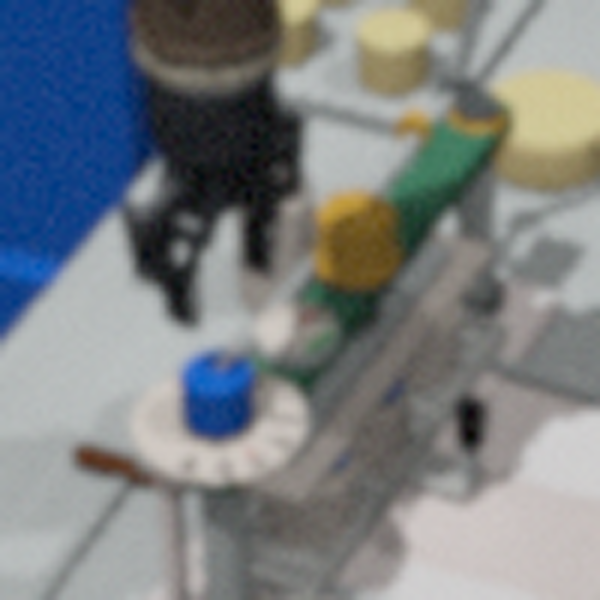

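Run:
```python
from h import *
s=robot.sense();w=robot.grab_frame("wrist");crop(w,"w32c",190,120,390,290,4)
hsv=cv2.cvtColor(w["img"],cv2.COLOR_RGB2HSV);m=cv2.inRange(hsv,(105,150,60),(130,255,255));m[:, :230]=0;m[:,:]*=1
m[300:]=0;m[:,370:]=0
n,l,st,c=cv2.connectedComponentsWithStats(m);print(st,c)
```

```text
[[     0      0    560    420 232315]
 [   286    195      5      3      8]
 [   300    196      5      3     11]
 [   260    199     68     65   2850]
 [   275    200      1      1      1]
 [   264    209      1      1      1]
 [   271    244      1      1      1]
 [   273    245      1      1      1]
 [   263    246      1      1      1]
 [   271    247      1      1      1]
 [   276    247      2      2      2]
 [   279    248      1      1      1]
 [   281    249      6      3      6]
 [   278    250      1      1      1]] [[279.27693003 209.25933754]
 [287.625      196.125     ]
 [302.09090909 196.81818182]
 [297.58877193 229.01789474]
 [275.         200.        ]
 [264.         209.        ]
 [271.         244.        ]
 [273.         245.        ]
 [263.         246.        ]
 [271.         247.        ]
 [276.5        247.5       ]
 [279.         248.        ]
 [283.5        249.66666667]
 [278.         250.        ]]
```

View pics/w32c.png

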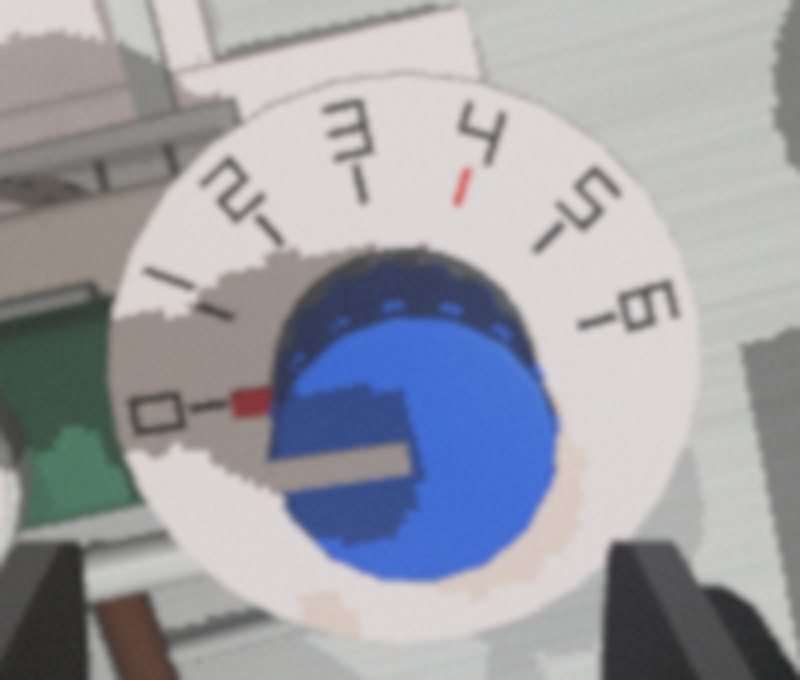

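Run:
```python
from h import *
s=robot.sense();w=robot.grab_frame("wrist")
for z in (.23,.24): print(atz(w,295,231.8,z,s))
for z in (.196,.2):print("plate",atz(w,190+402/4,120+357/4,z,s))
p=atz(w,295,231.8,.237,s)
go([p[0],p[1],.21],1.35)
```

```text
[0.65643139 0.18219497 0.23      ]
[0.65273083 0.18254584 0.24      ]
plate [0.65086148 0.18211586 0.196     ]
plate [0.64969185 0.18223715 0.2       ]
shift [ 0.0124 -0.0009  0.0418] turn [ 0.0002  0.0001 -0.0017] len 0.044
```

```bash
python3 -m inch '[[0.0118,-0.0025,0,0,0,0,0.8],[0.0118,-0.0025,0.03,0,0,0,0.8],[0.0118,-0.0025,0.06,0,0,0,0.8],[0.0118,-0.0025,0.075,0,0,0,0.8],[0.0118,-0.0025,0.075,0,0,0,0.8]]' 30
python3 - <<'E'
from h import *
s=robot.sense();w=robot.grab_frame("wrist");cv2.imwrite("pics/w33.png",w["img"][:,:,::-1])
S=robot.grab_frame("side");crop(S,"s33",220,150,320,250,6)
E
```

```text
time_s: 42.08
tool_pos: [0.6517, 0.1823, 0.1761]
eef_rot: [[0.257, 0.966, -0.001], [0.966, -0.257, -0.0], [-0.001, -0.001, -1.0]]
wrist_force: [-0.4, 0.3, 0.4]
gripper_width: 0.0682
```

View pics/w33.png

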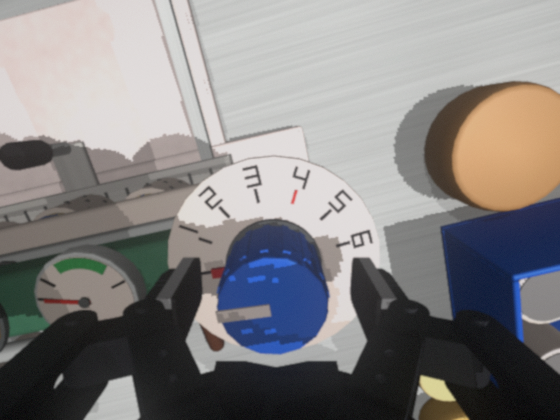

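View pics/s33.png

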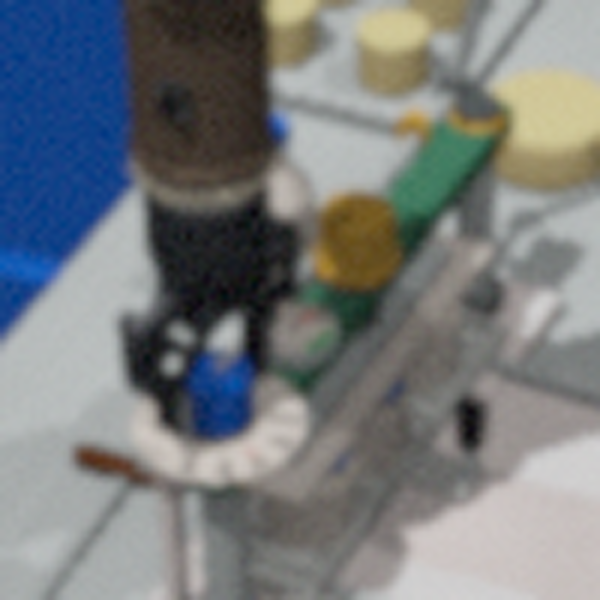

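```bash
python3 -m inch '[[0,0,0.01,0,0,0,0.8],[0,0,0.01,0,0,0,0.4],[0,0,0.01,0,0,0,0.4],[0,0,0.01,0,0,0,0.4],[0,0,0.01,0,0,0,0.4]]' 25
python3 -m inch '[[0,0,0,0,0,0.13,0.4],[0,0,0,0,0,0.26,0.4],[0,0,0,0,0,0.39,0.4],[0,0,0,0,0,0.52,0.4],[0,0,0,0,0,0.65,0.4],[0,0,0,0,0,0.78,0.4],[0,0,0,0,0,0.91,0.4],[0,0,0,0,0,1.04,0.4],[0,0,0,0,0,1.17,0.4],[0,0,0,0,0,1.3,0.4],[0,0,0,0,0,1.43,0.4],[0,0,0,0,0,1.56,0.4],[0,0,0,0,0,1.69,0.4],[0,0,0,0,0,1.82,0.4],[0,0,0,0,0,1.95,0.4],[0,0,0,0,0,2.0,0.4],[0,0,0,0,0,2.0,0.4]]' 25
python3 - <<'E'
from h import *
s=robot.sense();w=robot.grab_frame("wrist");cv2.imwrite("pics/w34.png",w["img"][:,:,::-1])
print(s["qpos"].round(2),s["wrist_torque"])
E
```

```text
time_s: 42.8
tool_pos: [0.6519, 0.1809, 0.1669]
eef_rot: [[0.258, 0.966, -0.001], [0.966, -0.258, -0.002], [-0.002, -0.0, -1.0]]
wrist_force: [-3.9, -3.8, 2.5]
gripper_width: 0.0435
time_s: 44.92
tool_pos: [0.6536, 0.1816, 0.167]
eef_rot: [[0.77, -0.638, 0.002], [-0.638, -0.77, -0.0], [0.002, -0.001, -1.0]]
wrist_force: [5.7, -0.4, -2.1]
gripper_width: 0.0433
[-0.11  0.58 -0.39  1.44  0.23  1.17 -1.22] [-0.1514868  -0.78616577 -0.0957706 ]
```

View pics/w34.png

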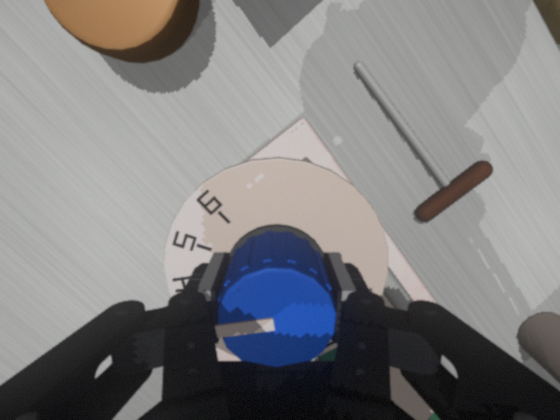

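```bash
python3 -m inch '[[0,0,0,0,0,0,0.8],[0,0,0,0,0,0,0.8],[0,0,0,0,0,0,0.8],[0,0,-0.04,0,0,0,0.8],[0,0,-0.08,0,0,0,0.8],[0,0,-0.09,0,0,0,0.8]]' 25
python3 - <<'E'
from h import *
s=robot.sense();w=robot.grab_frame("wrist");cv2.imwrite("pics/w35.png",w["img"][:,:,::-1])
T=robot.grab_frame("top");crop(T,"t35",230,170,350,230,6)
E
```

```text
time_s: 45.72
tool_pos: [0.6533, 0.183, 0.2601]
eef_rot: [[0.771, -0.636, 0.004], [-0.636, -0.771, 0.002], [0.002, -0.004, -1.0]]
wrist_force: [-0.1, 1.3, 0.0]
gripper_width: 0.0684
```

View pics/w35.png

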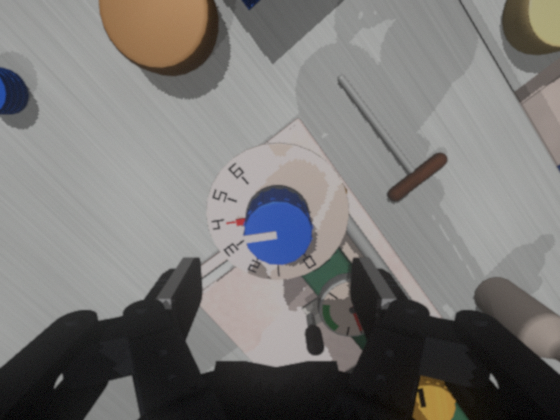

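Run:
```python
from h import *
go([.6445,-.008,.26],1.78)
```

```text
shift [ 0.115   0.1522 -0.0022] turn [ 5.0000e-04 -2.7000e-03 -2.4304e+00] len 0.191
```

View pics/t35.png

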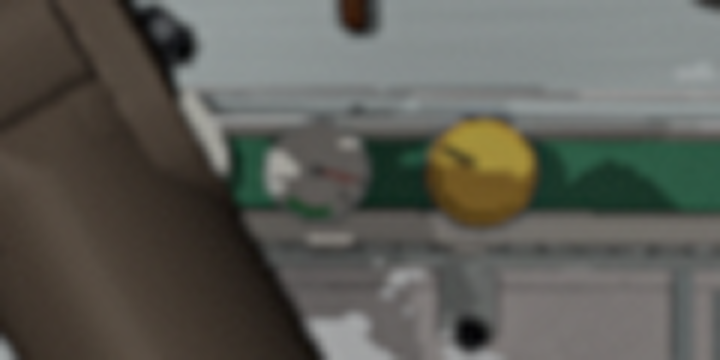

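```bash
python3 -m inch '[[0.02,0.03,-0.01,0,0,-0.18,0.8],[0.04,0.05,-0.01,0,0,-0.36,0.8],[0.06,0.08,-0.01,0,0,-0.54,0.8],[0.08,0.105,-0.01,0,0,-0.72,0.8],[0.1,0.13,-0.01,0,0,-0.9,0.8],[0.115,0.152,-0.01,0,0,-1.08,0.8],[0.115,0.152,0,0,0,-1.26,0.8],[0.115,0.152,0,0,0,-1.44,0.8],[0.115,0.152,0,0,0,-1.62,0.8],[0.115,0.152,0,0,0,-1.8,0.8],[0.115,0.152,0,0,0,-1.98,0.8],[0.115,0.152,0,0,0,-2.16,0.8],[0.115,0.152,0,0,0,-2.34,0.8],[0.115,0.152,0,0,0,-2.43,0.8],[0.115,0.152,0,0,0,-2.43,0.8]]' 60
python3 - <<'E'
from h import *
s=robot.sense();w=robot.grab_frame("wrist");cv2.imwrite("pics/w36.png",w["img"][:,:,::-1]);print(s["qpos"].round(2))
print(proj(w,W(0,0,.228),s))
E
```

```text
time_s: 47.7
tool_pos: [0.6435, -0.0085, 0.2551]
eef_rot: [[-0.168, 0.986, -0.002], [0.986, 0.168, 0.0], [0.001, -0.002, -1.0]]
wrist_force: [-0.0, 0.3, -0.8]
gripper_width: 0.0684
[ 0.48  0.59 -0.92  1.38  0.46  1.4   1.3 ]
[269.18735079 222.48850876]
```

View pics/w36.png

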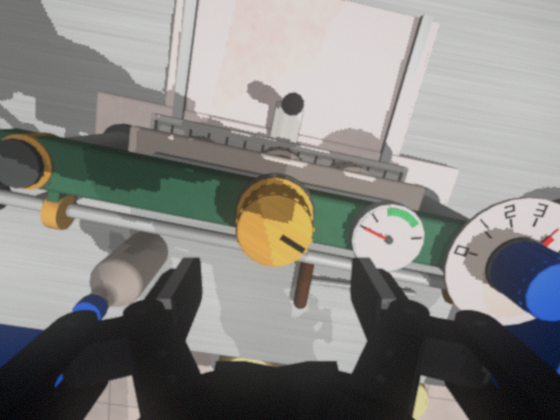

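Run:
```python
from h import *
s=robot.sense();w=robot.grab_frame("wrist");crop(w,"w36c",220,160,440,290,3.6)
for z in (.22,.228):
    p=atz(w,274,229.5,z,s);print(p)
go([p[0],p[1],.165])
```

```text
[ 0.64876509 -0.00801716  0.22      ]
[ 0.64594604 -0.00845169  0.228     ]
shift [-0.0005  0.0023  0.0908] turn [0. 0. 0.] len 0.091
```

View pics/w36c.png

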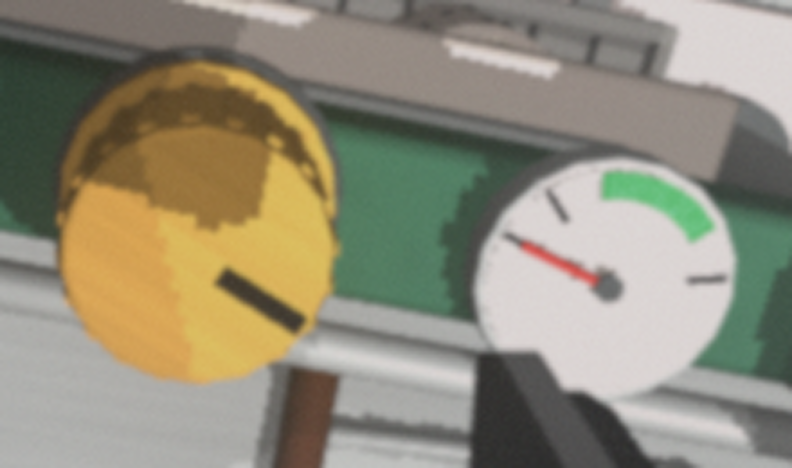

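```bash
python3 -m inch '[[0,0.001,0.04,0,0,0,0.8],[0,0.001,0.07,0,0,0,0.8],[0,0.001,0.085,0,0,0,0.8],[0,0.001,0.085,0,0,0,0.8]]' 60
python3 - <<'E'
from h import *
s=robot.sense();w=robot.grab_frame("wrist");cv2.imwrite("pics/w37.png",w["img"][:,:,::-1])
S=robot.grab_frame("side");crop(S,"s37",230,150,330,250,6)
E
```

```text
time_s: 48.3
tool_pos: [0.6447, -0.0082, 0.1711]
eef_rot: [[-0.168, 0.986, -0.002], [0.986, 0.168, -0.0], [0.0, -0.002, -1.0]]
wrist_force: [-0.2, 0.5, 0.4]
gripper_width: 0.068
```

View pics/w37.png

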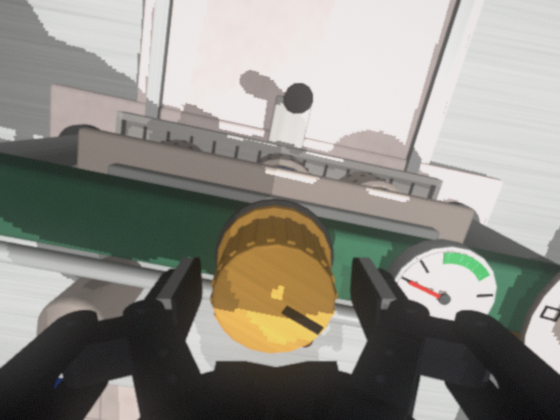

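View pics/s37.png

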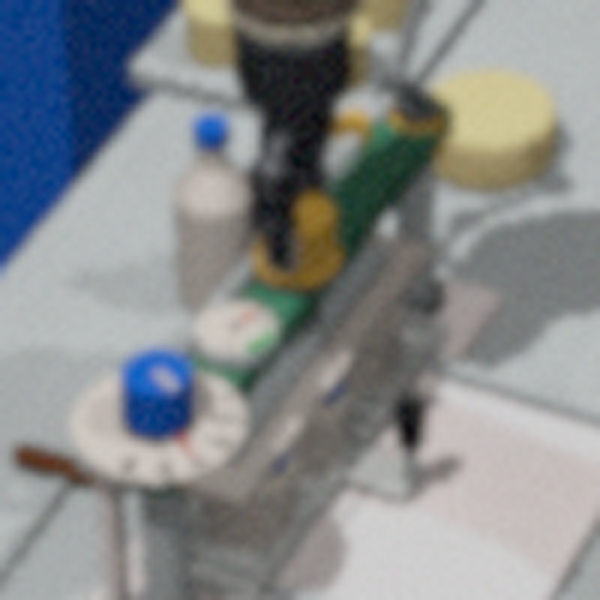

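```bash
python3 -m inch '[[0,0,0.003,0,0,0,0.8],[0,0,0.003,0,0,0,0.45],[0,0,0.003,0,0,0,0.45],[0,0,0.003,0,0,0,0.45],[0,0,0.003,0,0,0,0.45]]' 60
python3 -m inch '[[0,0,0,0,0,0.1,0.45],[0,0,0,0,0,0.2,0.45],[0,0,0,0,0,0.3,0.45],[0,0,0,0,0,0.4,0.45],[0,0,0,0,0,0.5,0.45],[0,0,0,0,0,0.6,0.45],[0,0,0,0,0,0.7,0.45],[0,0,0,0,0,0.8,0.45],[0,0,0,0,0,0.9,0.45],[0,0,0,0,0,1.0,0.45],[0,0,0,0,0,1.1,0.45],[0,0,0,0,0,1.2,0.45],[0,0,0,0,0,1.3,0.45],[0,0,0,0,0,1.4,0.45],[0,0,0,0,0,1.5,0.45],[0,0,0,0,0,1.5,0.45]]' 60
python3 - <<'E'
from h import *
s=robot.sense();w=robot.grab_frame("wrist");cv2.imwrite("pics/w38.png",w["img"][:,:,::-1])
print(s["qpos"].round(2),s["wrist_torque"])
S=robot.grab_frame("side");crop(S,"s38",230,150,330,250,6)
E
```

```text
time_s: 49.02
tool_pos: [0.6456, -0.009, 0.1698]
eef_rot: [[-0.168, 0.986, 0.001], [0.986, 0.168, -0.001], [-0.001, 0.001, -1.0]]
wrist_force: [-0.9, -3.6, 5.7]
gripper_width: 0.0486
time_s: 51.02
tool_pos: [0.6459, -0.0089, 0.1698]
eef_rot: [[0.971, 0.238, 0.002], [0.238, -0.971, -0.001], [0.002, 0.001, -1.0]]
wrist_force: [0.3, -3.0, 5.3]
gripper_width: 0.0486
[ 0.28  0.55 -0.54  1.52  0.3   1.16 -0.08] [-0.64672253 -0.16635772 -0.26036984]
```

View pics/w38.png

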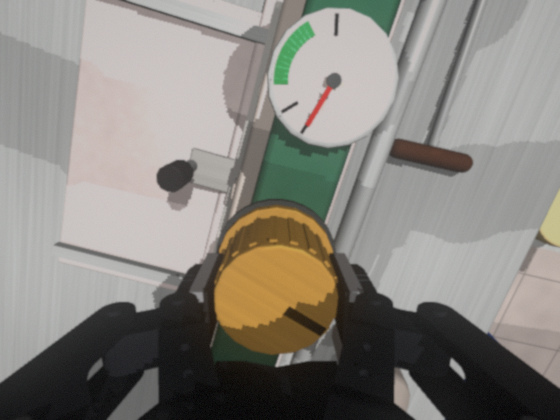

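View pics/s38.png

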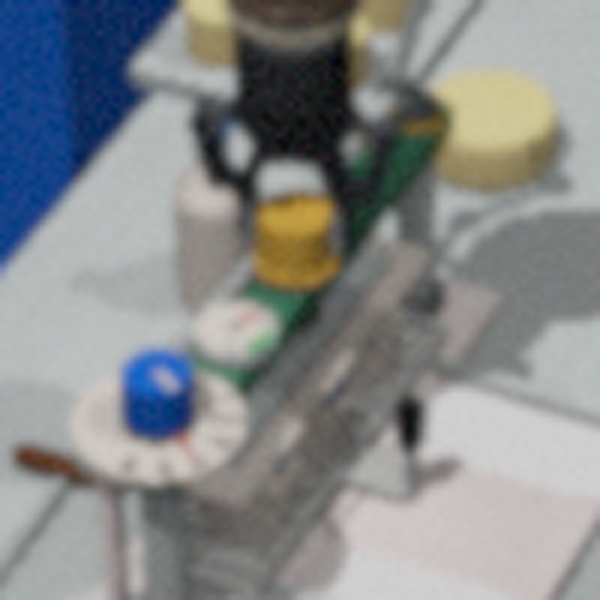

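```bash
python3 -m inch '[[0,0,0,0,0,0.1,0.45],[0,0,0,0,0,0.2,0.45],[0,0,0,0,0,0.3,0.45],[0,0,0,0,0,0.4,0.45],[0,0,0,0,0,0.5,0.45],[0,0,0,0,0,0.5,0.45]]' 60
python3 - <<'E'
from h import *
s=robot.sense();w=robot.grab_frame("wrist");cv2.imwrite("pics/w39.png",w["img"][:,:,::-1]);print(s["wrist_torque"])
E
```

```text
time_s: 51.88
tool_pos: [0.646, -0.0089, 0.1697]
eef_rot: [[0.967, -0.257, 0.002], [-0.257, -0.967, -0.001], [0.002, 0.0, -1.0]]
wrist_force: [0.9, -3.1, 5.5]
gripper_width: 0.0486
[-0.78413168 -0.25687831 -0.20105667]
```

View pics/w39.png

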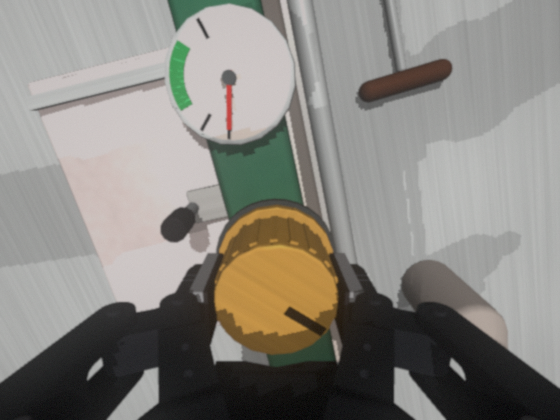

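Turned 2.0 rad so far; needle still on the zero tick at (229,135). Continuing in small steps.

```bash
python3 -m inch '[[0,0,0,0,0,0.1,0.45],[0,0,0,0,0,0.2,0.45],[0,0,0,0,0,0.3,0.45],[0,0,0,0,0,0.3,0.45]]' 60
python3 - <<'E'
from h import *
s=robot.sense();w=robot.grab_frame("wrist");crop(w,"w40",100,0,360,200,3);print(s["wrist_torque"],s["wrist_force"])
E
python3 -m inch '[[0,0,0,0,0,0.1,0.45],[0,0,0,0,0,0.2,0.45],[0,0,0,0,0,0.3,0.45],[0,0,0,0,0,0.3,0.45]]' 60
python3 - <<'E'
from h import *
s=robot.sense();w=robot.grab_frame("wrist");crop(w,"w41",60,0,320,200,3);print(s["wrist_torque"])
E
```

```text
time_s: 52.42
tool_pos: [0.6461, -0.009, 0.1703]
eef_rot: [[0.848, -0.531, 0.003], [-0.531, -0.848, -0.001], [0.003, -0.0, -1.0]]
wrist_force: [-0.8, -4.1, 9.7]
gripper_width: 0.0487
[-0.90348203  0.10804058 -0.17739851] [-0.81386003 -4.14275814  9.70357953]
time_s: 52.98
tool_pos: [0.6462, -0.009, 0.171]
eef_rot: [[0.653, -0.757, 0.003], [-0.757, -0.653, -0.001], [0.003, -0.002, -1.0]]
wrist_force: [-1.9, -3.8, 13.7]
gripper_width: 0.0485
[-0.95347036  0.62086565 -0.1732882 ]
```

View pics/w40.png

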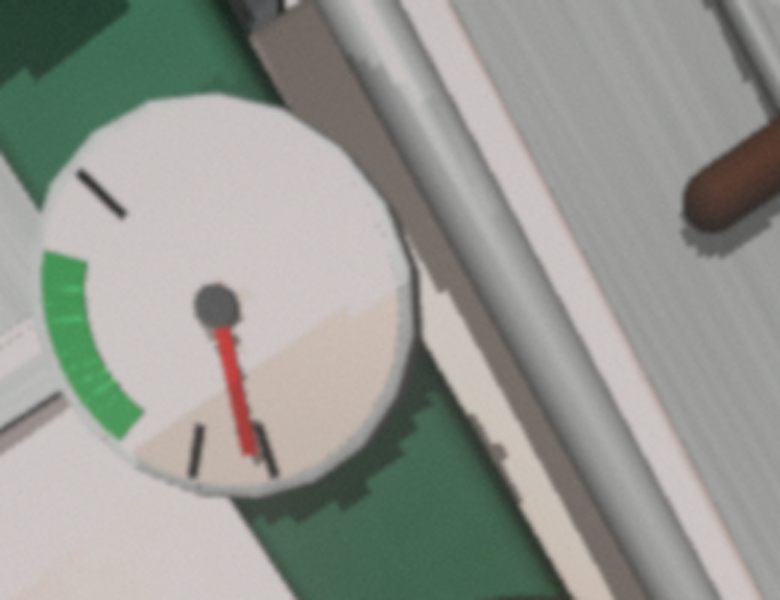

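View pics/w41.png

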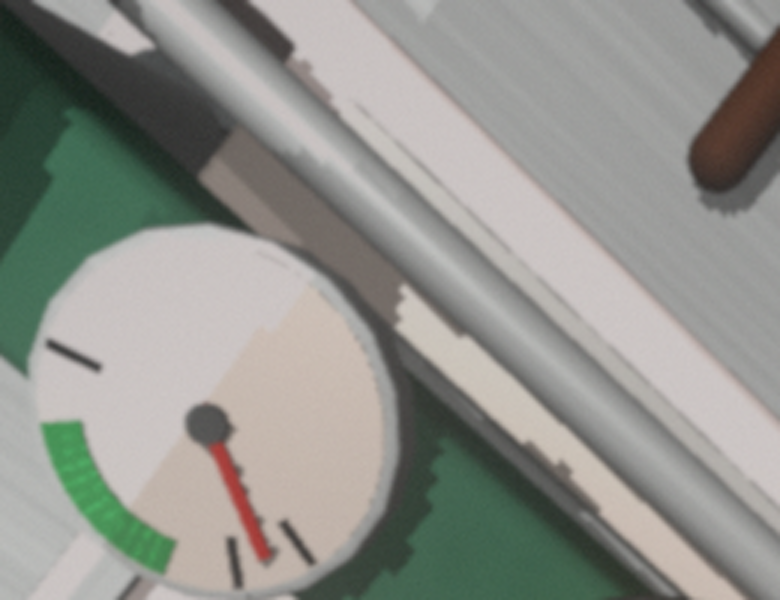

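```bash
python3 -m inch '[[0,0,0,0,0,-0.1,0.45],[0,0,0,0,0,-0.2,0.45],[0,0,0,0,0,-0.3,0.45],[0,0,0,0,0,-0.37,0.45],[0,0,0,0,0,-0.37,0.45]]' 60
python3 - <<'E'
from h import *
s=robot.sense();w=robot.grab_frame("wrist");crop(w,"w42",60,0,320,200,3);print(s["wrist_torque"])
E
```

```text
time_s: 53.65
tool_pos: [0.6461, -0.0089, 0.1702]
eef_rot: [[0.884, -0.468, 0.002], [-0.468, -0.884, -0.001], [0.003, -0.0, -1.0]]
wrist_force: [-1.3, -3.4, 8.3]
gripper_width: 0.0484
[-0.88379229  0.03989835  0.26140404]
```

View pics/w42.png

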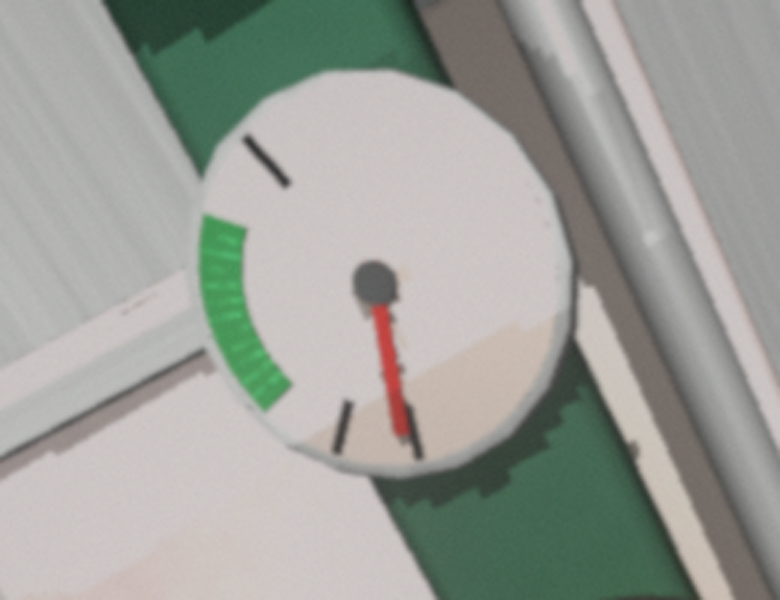

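```bash
python3 -m inch '[[0,0,0,0,0,0,0.8],[0,0,0,0,0,0,0.8],[0,0,0,0,0,0,0.8],[0,0,-0.05,0,0,0,0.8],[0,0,-0.1,0,0,0,0.8],[0,0,-0.15,0,0,0,0.8],[0,0,-0.19,0,0,0,0.8],[0,0,-0.19,0,0,0,0.8]]' 60
python3 - <<'E'
from h import *
s=robot.sense();w=robot.grab_frame("wrist");cv2.imwrite("pics/w43.png",w["img"][:,:,::-1])
go(W(.0113,-.2275,.35),-np.pi/2)
T=robot.grab_frame("top");S=robot.grab_frame("side");crop(S,"s43",230,130,350,250,5)
E
```

```text
time_s: 54.7
tool_pos: [0.6465, -0.0074, 0.3625]
eef_rot: [[0.883, -0.47, 0.006], [-0.47, -0.883, 0.001], [0.005, -0.003, -1.0]]
wrist_force: [-0.0, -0.4, -0.8]
gripper_width: 0.0682
shift [0.1076 0.2062 0.01  ] turn [-2.5000e-03 -1.1000e-03  1.1208e+00] len 0.233
```

View pics/w43.png

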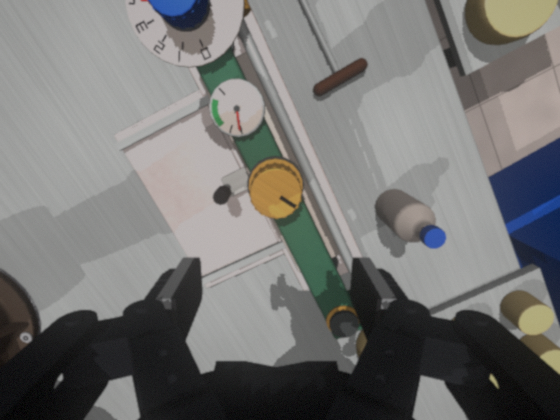

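View pics/s43.png

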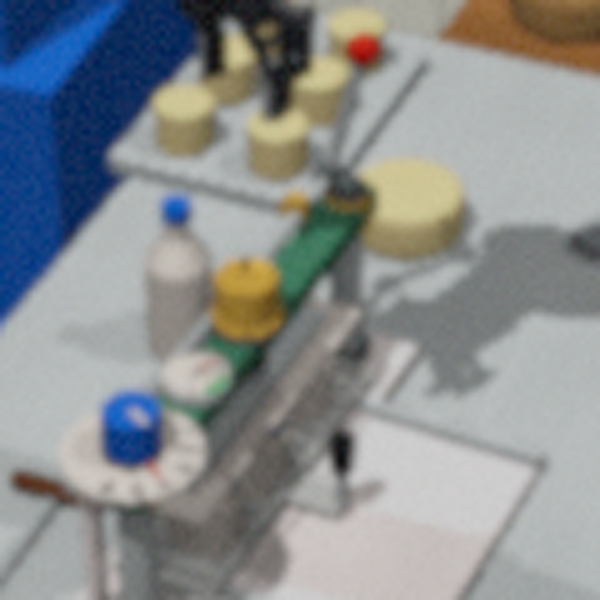

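```bash
python3 -m inch '[[0.02,0.04,0,0,0,0.18,0.6],[0.05,0.09,0,0,0,0.36,0.6],[0.08,0.15,0,0,0,0.54,0.6],[0.1076,0.2,0.01,0,0,0.72,0.6],[0.1076,0.2062,0.01,0,0,0.9,0.6],[0.1076,0.2062,0.01,0,0,1.08,0.6],[0.1076,0.2062,0.01,0,0,1.12,0.6],[0.1076,0.2062,0.01,0,0,1.12,0.6],[0.1076,0.2062,0.01,0,0,1.12,0.6]]' 40
python3 - <<'E'
from h import *
s=robot.sense();w=robot.grab_frame("wrist");cv2.imwrite("pics/w44.png",w["img"][:,:,::-1]);print(s["qpos"].round(2))
print(proj(w,W(.0113,-.2275,.3086),s))
go(W(.0113,-.2275,.258),-np.pi/2)
E
```

```text
time_s: 55.98
tool_pos: [0.6431, -0.2404, 0.3485]
eef_rot: [[-0.036, -0.999, -0.0], [-0.999, 0.036, 0.0], [-0.0, 0.0, -1.0]]
wrist_force: [0.2, -0.1, -0.2]
gripper_width: 0.0515
[ 0.33  0.48 -0.08  1.12  0.04  1.54 -1.36]
[276.76206011 217.61630715]
shift [-0.0002 -0.0007  0.0906] turn [0.0002 0.0001 0.0025] len 0.091
```

View pics/w44.png

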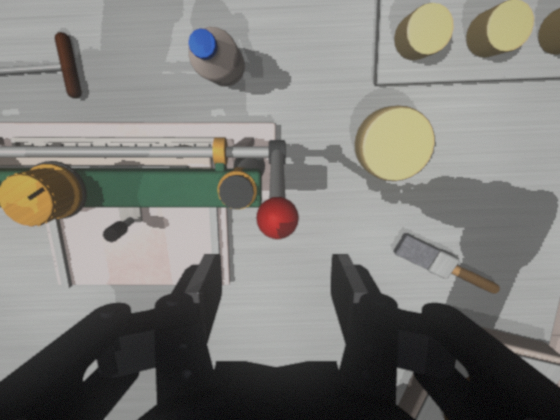

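```bash
python3 -m inch '[[0,0,0.04,0,0,0,0.6],[0,0,0.075,0,0,0,0.6],[0,0,0.0905,0,0,0,0.6],[0,0,0.0905,0,0,0,0.6],[0,0,0.0905,0,0,0,0.2],[0,0,0.0905,0,0,0,0.2],[0,0,0.0905,0,0,0,0.2],[0,0,0.0905,0,0,0,0.2]]' 40
python3 - <<'E'
from h import *
s=robot.sense();w=robot.grab_frame("wrist");crop(w,"w45",190,200,370,350,4)
a0=1.35
for a in (1.2,1.05,.9,.75,.6,.45,.3,.15,.05,-.02): print(a,round(.14*(np.cos(a)-np.cos(a0)),4),round(.14*(np.sin(a0)-np.sin(a)),4))
E
```

```text
time_s: 57.02
tool_pos: [0.644, -0.2413, 0.2604]
eef_rot: [[-0.039, -0.999, 0.003], [-0.999, 0.039, -0.001], [0.001, -0.003, -1.0]]
wrist_force: [-0.4, -0.3, 6.3]
gripper_width: 0.0276
1.2 0.0201 0.0061
1.05 0.039 0.0152
0.9 0.0564 0.0269
0.75 0.0718 0.0412
0.6 0.0849 0.0576
0.45 0.0954 0.0757
0.3 0.1031 0.0952
0.15 0.1078 0.1157
0.05 0.1092 0.1296
-0.02 0.1093 0.1394
```

View pics/w45.png

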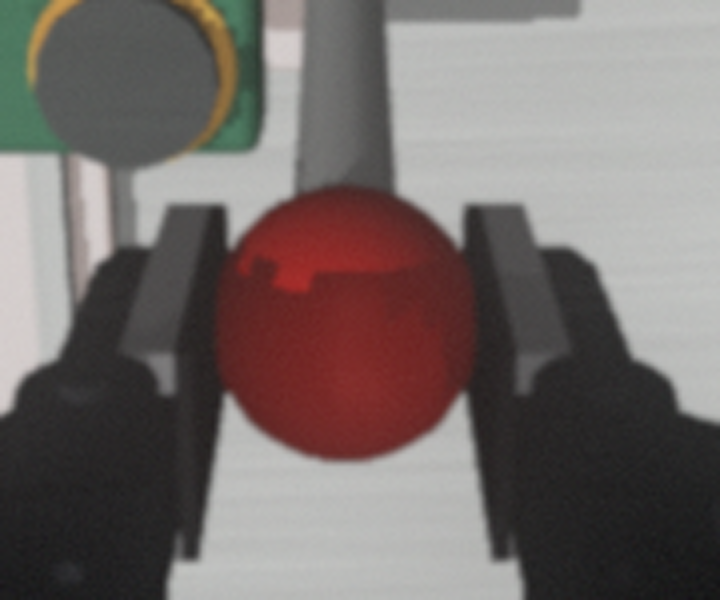

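```bash
python3 -m inch '[[0,0.0201,0.0061,0,0,0,0.2],[0,0.039,0.0152,0,0,0,0.2],[0,0.0564,0.0269,0,0,0,0.2],[0,0.0718,0.0412,0,0,0,0.2],[0,0.0849,0.0576,0,0,0,0.2],[0,0.0954,0.0757,0,0,0,0.2],[0,0.1031,0.0952,0,0,0,0.2],[0,0.1078,0.1157,0,0,0,0.2],[0,0.1092,0.1296,0,0,0,0.2],[0,0.1092,0.1296,0,0,0,0.2]]' 40
python3 - <<'E'
from h import *
s=robot.sense();w=robot.grab_frame("wrist");cv2.imwrite("pics/w46.png",w["img"][:,:,::-1])
S=robot.grab_frame("side");crop(S,"s46",230,130,350,250,5)
E
```

```text
time_s: 58.32
tool_pos: [0.5341, -0.2371, 0.1284]
eef_rot: [[-0.039, -0.999, 0.0], [-0.999, 0.039, -0.001], [0.001, -0.0, -1.0]]
wrist_force: [0.8, -3.8, -2.0]
gripper_width: 0.0276
```

View pics/w46.png

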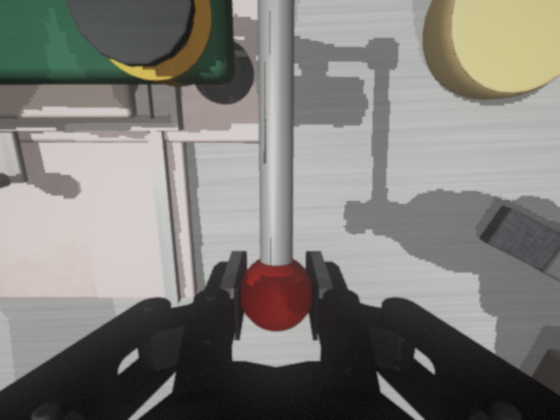

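View pics/s46.png

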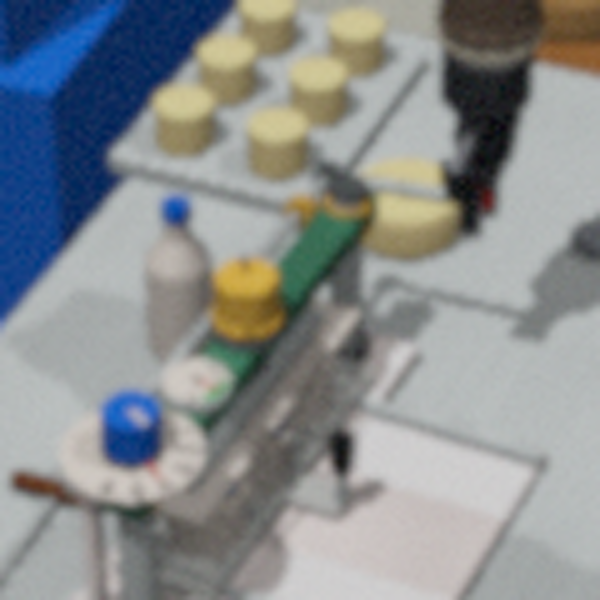

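```bash
python3 -m inch '[[0,0,0.004,0,0,0,0.2],[0,0,0.008,0,0,0,0.2],[0,0,0.012,0,0,0,0.2],[0,0,0.012,0,0,0,0.2]]' 40
```

```text
time_s: 58.92
tool_pos: [0.5346, -0.2371, 0.1168]
eef_rot: [[-0.04, -0.999, 0.001], [-0.999, 0.04, -0.001], [0.001, -0.001, -1.0]]
wrist_force: [1.5, -4.7, -0.1]
gripper_width: 0.0273
```

```bash
python3 -m inch '[[0,0,0.003,0,0,0,0.2],[0,0,0.006,0,0,0,0.2],[0,0,0.006,0,0,0,0.2]]' 40
python3 - <<'E'
from h import *
s=robot.sense();w=robot.grab_frame("wrist");crop(w,"w47",190,200,370,350,4)
S=robot.grab_frame("side");crop(S,"s47",230,130,350,250,5)
E
```

```text
time_s: 59.3
tool_pos: [0.5348, -0.2371, 0.1109]
eef_rot: [[-0.039, -0.999, 0.002], [-0.999, 0.039, -0.001], [0.001, -0.002, -1.0]]
wrist_force: [1.9, -5.4, 1.1]
gripper_width: 0.0278
```

View pics/w47.png

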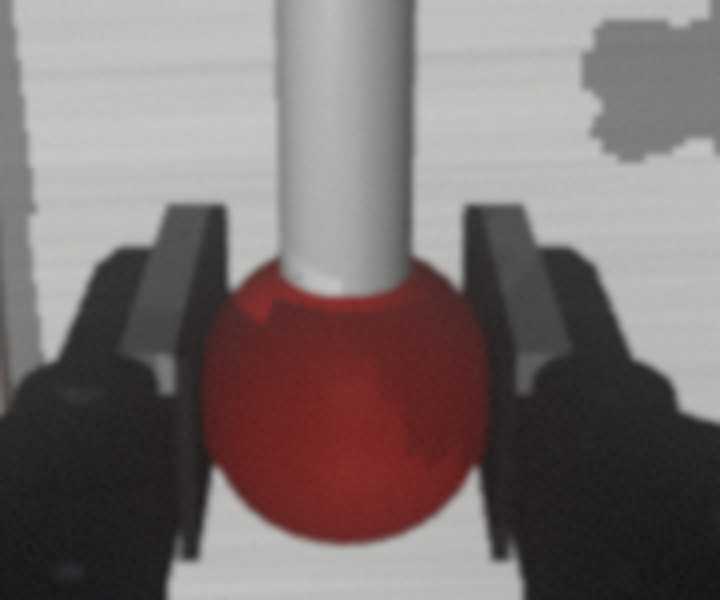

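View pics/s47.png

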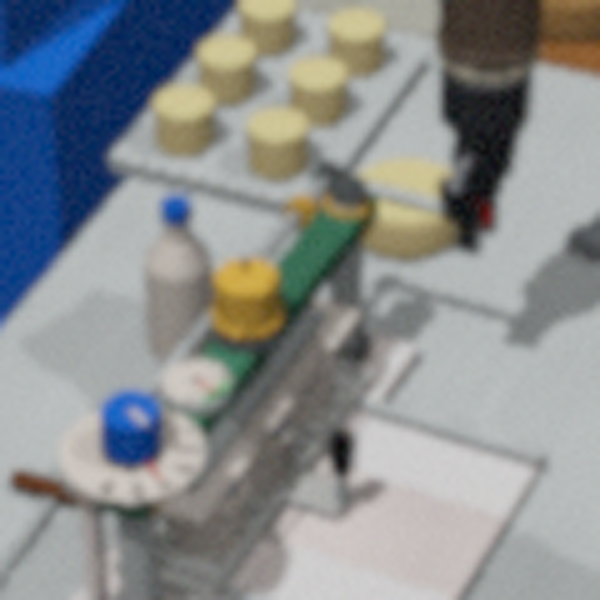

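Run:
```python
from h import *
s=robot.sense();w=robot.grab_frame("wrist");S=robot.grab_frame("side")
for a in (0,.05,.1,.15,.2,.25):
    q=np.array((.038-.14*np.cos(a)+.004,-.2275,.172+.14*np.sin(a)));p=W(*q)
    cam=s["tool_pos"]+s["eef_rot"]@w["hand_eye"][:3,3]
    print(a,proj(w,p,s).round(1),(K(w)*.03/np.linalg.norm(p-cam)).round(1),proj(S,W(q[0]-.004,q[1]-.0045,q[2])).round(1))
crop(S,"s48",310,155,340,185,20)
```

```text
0 [275.1 296. ] 71.9 [325.4 173.4]
0.05 [275.  305.4] 75.3 [325.5 172. ]
0.1 [275.  314.9] 79.0 [325.4 170.6]
0.15 [275.  324.7] 83.1 [325.3 169.2]
0.2 [274.9 334.7] 87.8 [325.1 167.8]
0.25 [274.9 345.1] 93.1 [324.9 166.4]
```

View pics/s48.png

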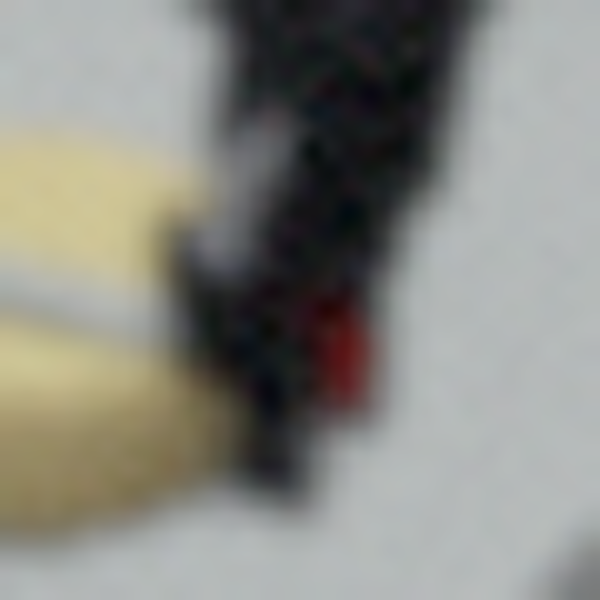

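```bash
python3 -m inch '[[0,0,0,0,0,0,0.6],[0,0,0,0,0,0,0.6],[0,0,0,0,0,0,0.6],[0,0,-0.04,0,0,0,0.6],[0,0,-0.08,0,0,0,0.6],[0,0,-0.08,0,0,0,0],[0,0,-0.08,0,0,0,0],[0,0,-0.08,0,0,0,0],[0,0,-0.08,0,0,0,0],[0,0,-0.07,0,0,0,0],[0,0,-0.06,0,0,0,0],[0,0,-0.05,0,0,0,0],[0,0,-0.044,0,0,0,0]]' 40
```

```text
time_s: 61.12
tool_pos: [0.5336, -0.2364, 0.1536]
eef_rot: [[-0.039, -0.999, -0.001], [-0.999, 0.039, 0.0], [-0.0, 0.001, -1.0]]
wrist_force: [-0.1, 0.4, -0.4]
gripper_width: 0.0001
```

```bash
python3 -m inch '[[0,0,0.003,0,0,0,0],[0,0,0.006,0,0,0,0],[0,0,0.009,0,0,0,0],[0,0,0.009,0,0,0,0]]' 40; python3 -m inch '[[0,0,0.003,0,0,0,0],[0,0,0.005,0,0,0,0],[0,0,0.005,0,0,0,0]]' 40
```

```text
time_s: 61.62
tool_pos: [0.534, -0.2366, 0.1499]
eef_rot: [[-0.039, -0.999, 0.002], [-0.999, 0.039, -0.001], [0.001, -0.002, -1.0]]
wrist_force: [-15.5, 4.9, 37.8]
gripper_width: -0.0001
time_s: 62.0
tool_pos: [0.5343, -0.2368, 0.1493]
eef_rot: [[-0.04, -0.999, 0.005], [-0.999, 0.04, -0.002], [0.002, -0.005, -1.0]]
wrist_force: [-30.1, 10.2, 75.6]
gripper_width: 0.0001
```

```bash
python3 -m inch '[[0,0,-0.03,0,0,0,0.2],[0,0,-0.08,0,0,0,0.5],[0,0,-0.14,0,0,0,0.5],[0,0,-0.17,0,0,0,0.5],[0,0,-0.17,0,0,0,0.5]]' 40
python3 - <<'E'
from h import *
s=robot.sense();w=robot.grab_frame("wrist");cv2.imwrite("pics/w49.png",w["img"][:,:,::-1])
for a in (0,.05,.1,.15):
    print(a,proj(w,W(.038-.14*np.cos(a)+.004,-.2275,.172+.14*np.sin(a)),s).round(1))
go(W(-.1,.09,.3),-np.pi/2)
E
```

```text
time_s: 62.62
tool_pos: [0.5355, -0.2369, 0.3138]
eef_rot: [[-0.039, -0.999, 0.006], [-0.999, 0.039, -0.002], [0.002, -0.006, -1.0]]
wrist_force: [0.8, -0.2, -0.5]
gripper_width: 0.0425
0 [275.5 189. ]
0.05 [275.5 190.3]
0.1 [275.5 191.4]
0.15 [275.5 192.1]
shift [-0.3181  0.0019  0.0115] turn [-0.0024 -0.0008  0.0002] len 0.318
```

View pics/w49.png

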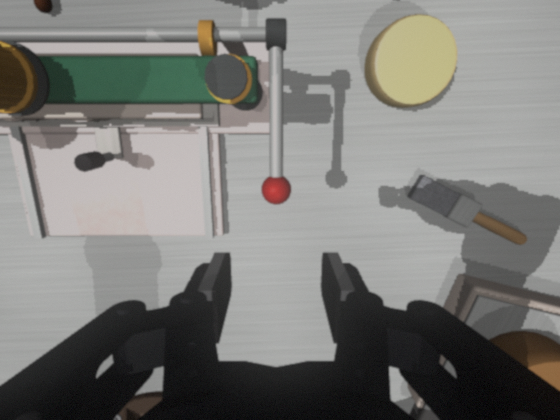

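```bash
python3 -m inch '[[-0.06,0,0,0,0,0,0.5],[-0.12,0,0.005,0,0,0,0.5],[-0.18,0,0.01,0,0,0,0.5],[-0.24,0,0.01,0,0,0,0.5],[-0.3,0,0.01,0,0,0,0.5],[-0.318,0,0.01,0,0,0,0.5],[-0.318,0,0.01,0,0,0,0.5],[-0.318,0,0.01,0,0,0,0.5]]' 40
python3 - <<'E'
from h import *
s=robot.sense();w=robot.grab_frame("wrist");cv2.imwrite("pics/w50.png",w["img"][:,:,::-1]);crop(w,"w50c",180,20,380,160,4)
S=robot.grab_frame("side");crop(S,"s50",230,130,350,250,6)
E
```

```text
time_s: 63.68
tool_pos: [0.5464, 0.0789, 0.3001]
eef_rot: [[-0.042, -0.999, -0.001], [-0.999, 0.042, -0.001], [0.001, 0.001, -1.0]]
wrist_force: [0.3, -0.3, 0.2]
gripper_width: 0.0424
```

View pics/w50.png

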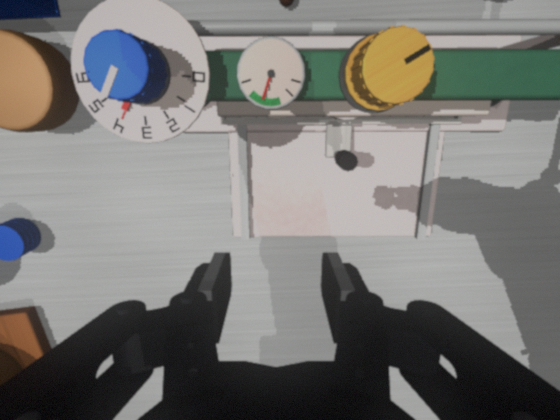

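View pics/w50c.png

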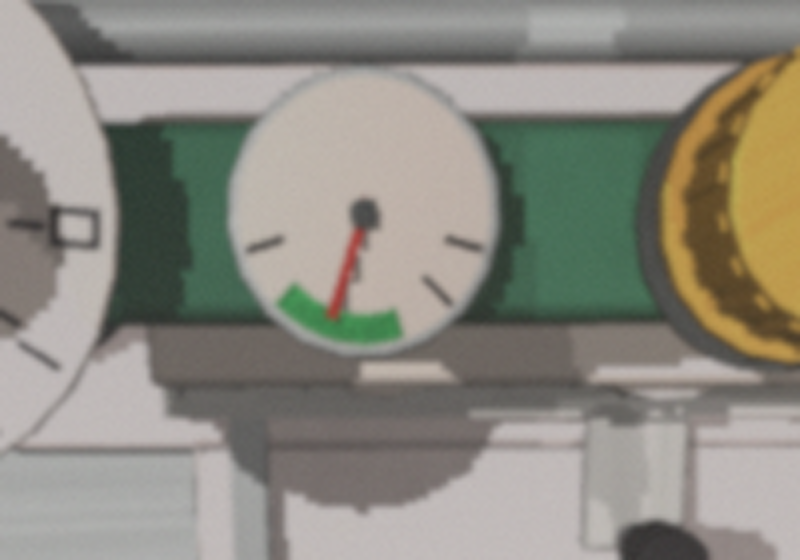

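View pics/s50.png

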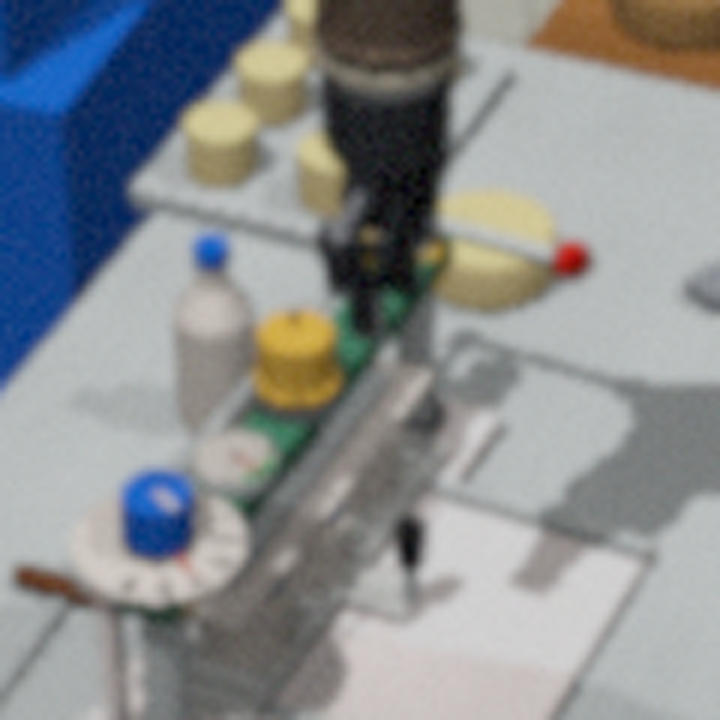

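Run:
```python
from h import *
s=robot.sense();print(s["time_s"],s["wrist_force"])
print(robot.hand_in())
```

```text
63.775 [-0.072832    0.54368558  0.81252894]
the job is handed in; nothing more can be done
None
```

I finished the whole sequence and handed the job in at about 64 s. The robot gave no verdict.

**What I did:**
1. Flipped the lever open to its stop.
2. Stood the three moulds in a row on the tray, about 3–5 mm from its middle line.
3. Slid the tray home until it hit its stop.
4. Set the collar to 4.
5. Turned the nut until the gauge needle just lifted, then backed it off to about 0.3 mm.
6. Closed the lever, pressed it onto its stop and let go.

**Last checks:** The gauge needle was in the green band, by eye at about 8 mm. The collar pointer was on the red tick at 4, and the lever ball matched an angle of about 0. The gripper was clear of everything. The bystanders that showed in my pictures looked unmoved, though I did not measure them.

**What was off or uncertain:**
- **Tray travel:** I measured 126–128 mm between the first and last camera pictures, not 130 mm. The first picture suggests the tray started about 4 mm in, and it stopped hard, so I took it as fully home.
- **Moulds under the plate:** I could not see them clearly after the tray went in. The steady gauge reading is the only sign that they stayed upright.
- **Camera disagreement:** The wrist camera differed from the fixed cameras by 4–5 mm. I followed the wrist camera for grasps.
- **Finger tips:** They sat about 4 cm behind the stated tool point, so my first grasp of the lever ball missed.
- **Ball slip:** The ball also slipped out of the grip once during opening, and I pushed it on to the stop.
- **High force:** The final press on the closed lever briefly reached about 80 N at the wrist, under the 120 N limit.

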